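Set up the cup dock of a tattoo station

TASK

Set up the rinse-cup dock for the next client. Slide the red transport lock fully open, slide every grey cup holder on the table into a bay of its own, yellow tab towards the robot, until it is fully home and the orange catch has clicked behind it, then slide the lock fully across again. Finish by nesting each of the two white cups upright in the conical well of a docked holder, collar down on its top, and do not knock over the ink bottles.

Things in the scene. Friction and masses are not known exactly. Their poses are not given: they have to be found in the camera images.
- holderA: slide-in cup holder: grey block 52 mm wide, 31 mm high, on a base flange 88 (x) by 64 (y) by 8 mm, bevelled at its +x corners. Origin: centre of the underside, z up. Yellow finger tab at its -x end, 20 (x) by 16 mm (y), from 31 to 62 mm above the underside, centred at x = -30 mm. Conical well in its +x half. 0.2 to 0.4 kg. One of the three may be absent
- holderB: slide-in cup holder: grey block 52 mm wide, 31 mm high, on a base flange 88 (x) by 64 (y) by 8 mm, bevelled at its +x corners. Origin: centre of the underside, z up. Yellow finger tab at its -x end, 20 (x) by 16 mm (y), from 31 to 62 mm above the underside, centred at x = -30 mm. Conical well in its +x half. 0.2 to 0.4 kg. One of the three may be absent
- holderC: slide-in cup holder: grey block 52 mm wide, 31 mm high, on a base flange 88 (x) by 64 (y) by 8 mm, bevelled at its +x corners. Origin: centre of the underside, z up. Yellow finger tab at its -x end, 20 (x) by 16 mm (y), from 31 to 62 mm above the underside, centred at x = -30 mm. Conical well in its +x half. 0.2 to 0.4 kg. One of the three may be absent
- wellA (a point): centre of the mouth of holder A's conical well, in its top face, 15 mm towards the holder's +x from its origin and 31 mm above its underside. Mouth 45 mm wide, narrowing to 37 mm at 22 mm depth
- wellB (a point): centre of the mouth of holder B's conical well, in its top face, 15 mm towards the holder's +x from its origin and 31 mm above its underside. Mouth 45 mm wide, narrowing to 37 mm at 22 mm depth
- wellC (a point): centre of the mouth of holder C's conical well, in its top face, 15 mm towards the holder's +x from its origin and 31 mm above its underside. Mouth 45 mm wide, narrowing to 37 mm at 22 mm depth
- cup1: white rinse cup, 52 mm tall, origin at the centre of its underside, z up. Foot a cone, diameter 34 mm widening to 42 mm at 22 mm; a collar 51 mm wide from 22 to 26 mm; above it a straight wall 41 mm wide up to the rim: grip it there, round the outside. Seated, the collar rests on the holder's top and the origin is 22 mm below the well's mouth. 0.12 kg
- cup2: white rinse cup, 52 mm tall, origin at the centre of its underside, z up. Foot a cone, diameter 34 mm widening to 42 mm at 22 mm; a collar 51 mm wide from 22 to 26 mm; above it a straight wall 41 mm wide up to the rim: grip it there, round the outside. Seated, the collar rests on the holder's top and the origin is 22 mm below the well's mouth. 0.12 kg
- dock: low aluminium dock fixed to the table; origin on the table under the middle bay, x points into the bays (away from the robot), y left, z up. Floor 8 mm high from x = -75 mm to the end stop at +76 mm. Three bays, centre lines y = +88, 0, -88 mm, each 68 mm wide between black guide walls 24 mm high above the table, tapered at the entry (x = -75 to -62 mm)
- bay1 (a point): where the origin of a fully home holder lies in the left bay: on its floor (8 mm above the table), at dock x = +32 mm; axes as the dock's. From dock x = 0 on, lips on the walls overhang the holder's flange 11 mm above the floor, 59 mm apart, so it can only be slid in along the floor from the front. A clicked-in holder has 2.5 mm of play
- bay2 (a point): where the origin of a fully home holder lies in the middle bay: on its floor (8 mm above the table), at dock x = +32 mm; axes as the dock's. From dock x = 0 on, lips on the walls overhang the holder's flange 11 mm above the floor, 59 mm apart, so it can only be slid in along the floor from the front. A clicked-in holder has 2.5 mm of play
- bay3 (a point): where the origin of a fully home holder lies in the right bay: on its floor (8 mm above the table), at dock x = +32 mm; axes as the dock's. From dock x = 0 on, lips on the walls overhang the holder's flange 11 mm above the floor, 59 mm apart, so it can only be slid in along the floor from the front. A clicked-in holder has 2.5 mm of play
- catch1 (a joint): orange spring catch at the right (-y) wall of the left bay, rad: 0 at rest, more as it is pushed aside (at most 0.16). Its nose stands 6 mm into the bay: ramp from dock x = -34 mm, square back face at -14.5 mm. The holder's leading edge pushes it aside (5 to 15 N); it springs back behind the holder's tab end once that is home
- catch2 (a joint): orange spring catch at the right (-y) wall of the middle bay, rad: 0 at rest, more as it is pushed aside (at most 0.16). Its nose stands 6 mm into the bay: ramp from dock x = -34 mm, square back face at -14.5 mm. The holder's leading edge pushes it aside (5 to 15 N); it springs back behind the holder's tab end once that is home
- catch3 (a joint): orange spring catch at the right (-y) wall of the right bay, rad: 0 at rest, more as it is pushed aside (at most 0.16). Its nose stands 6 mm into the bay: ramp from dock x = -34 mm, square back face at -14.5 mm. The holder's leading edge pushes it aside (5 to 15 N); it springs back behind the holder's tab end once that is home
- lock (a joint): red transport lock, slides along the dock's y, m: 0 = fully open (grip farthest from the bays, its teeth hidden between bays), 0.036 = fully across (a tooth 16 mm high stands in each bay's opening, dock x = -47 to -37 mm). Friction 2 to 4 N
- lock_grip (a point): grip of the lock, on a wing 8 mm high at the dock's right (-y) end: red upright block 16 (dock x) by 18 mm (dock y), top 46 mm above the table. The point lies on its centre line 34 mm above the table and moves with it: dock x = -42 mm, y = -205 mm + lock value
- ink1: blue ink bottle, 34 mm in diameter, 100 mm tall, origin at the centre of its underside; leave it standing
- ink2: red ink bottle, 34 mm in diameter, 100 mm tall, origin at the centre of its underside; leave it standing
- ink3: green ink bottle, 34 mm in diameter, 100 mm tall, origin at the centre of its underside; leave it standing

How it is judged (in metres and radians):
On the way, in this order (a step that is already met when the one before it is completed fails the run):
1. the transport lock is slid fully open (value of joint lock below 0.004 m), for 0.1 s.
2. every holder is home in a bay with the catch sprung back behind it (((x of holderA in the frame of bay1 between -0.005 and 0.004 m and horizontal distance between wellA and bay1 below 0.024 m and x of wellA in the frame of bay1 above 0 m and z of holderA in the frame of bay1 below 0.004 m and angle between the x axis of holderA and the x axis of bay1, either way round below 0.08 rad and value of joint catch1 below 0.035 rad) or (x of holderA in the frame of bay2 between -0.005 and 0.004 m and horizontal distance between wellA and bay2 below 0.024 m and x of wellA in the frame of bay2 above 0 m and z of holderA in the frame of bay2 below 0.004 m and angle between the x axis of holderA and the x axis of bay2, either way round below 0.08 rad and value of joint catch2 below 0.035 rad) or (x of holderA in the frame of bay3 between -0.005 and 0.004 m and horizontal distance between wellA and bay3 below 0.024 m and x of wellA in the frame of bay3 above 0 m and z of holderA in the frame of bay3 below 0.004 m and angle between the x axis of holderA and the x axis of bay3, either way round below 0.08 rad and value of joint catch3 below 0.035 rad)) and ((x of holderB in the frame of bay1 between -0.005 and 0.004 m and horizontal distance between wellB and bay1 below 0.024 m and x of wellB in the frame of bay1 above 0 m and z of holderB in the frame of bay1 below 0.004 m and angle between the x axis of holderB and the x axis of bay1, either way round below 0.08 rad and value of joint catch1 below 0.035 rad) or (x of holderB in the frame of bay2 between -0.005 and 0.004 m and horizontal distance between wellB and bay2 below 0.024 m and x of wellB in the frame of bay2 above 0 m and z of holderB in the frame of bay2 below 0.004 m and angle between the x axis of holderB and the x axis of bay2, either way round below 0.08 rad and value of joint catch2 below 0.035 rad) or (x of holderB in the frame of bay3 between -0.005 and 0.004 m and horizontal distance between wellB and bay3 below 0.024 m and x of wellB in the frame of bay3 above 0 m and z of holderB in the frame of bay3 below 0.004 m and angle between the x axis of holderB and the x axis of bay3, either way round below 0.08 rad and value of joint catch3 below 0.035 rad)) and ((x of holderC in the frame of bay1 between -0.005 and 0.004 m and horizontal distance between wellC and bay1 below 0.024 m and x of wellC in the frame of bay1 above 0 m and z of holderC in the frame of bay1 below 0.004 m and angle between the x axis of holderC and the x axis of bay1, either way round below 0.08 rad and value of joint catch1 below 0.035 rad) or (x of holderC in the frame of bay2 between -0.005 and 0.004 m and horizontal distance between wellC and bay2 below 0.024 m and x of wellC in the frame of bay2 above 0 m and z of holderC in the frame of bay2 below 0.004 m and angle between the x axis of holderC and the x axis of bay2, either way round below 0.08 rad and value of joint catch2 below 0.035 rad) or (x of holderC in the frame of bay3 between -0.005 and 0.004 m and horizontal distance between wellC and bay3 below 0.024 m and x of wellC in the frame of bay3 above 0 m and z of holderC in the frame of bay3 below 0.004 m and angle between the x axis of holderC and the x axis of bay3, either way round below 0.08 rad and value of joint catch3 below 0.035 rad))), for 0.2 s.
3. the transport lock is slid fully across (value of joint lock above 0.032 m), for 0.1 s.
4. both cups are nested in holders (((horizontal distance between cup1 and wellA below 0.004 m and z of cup1 in the frame of wellA between -0.027 and -0.0185 m) or (horizontal distance between cup1 and wellB below 0.004 m and z of cup1 in the frame of wellB between -0.027 and -0.0185 m) or (horizontal distance between cup1 and wellC below 0.004 m and z of cup1 in the frame of wellC between -0.027 and -0.0185 m)) and angle between each of cup1, cup2's own z axis and vertical below 0.08 rad and ((horizontal distance between cup2 and wellA below 0.004 m and z of cup2 in the frame of wellA between -0.027 and -0.0185 m) or (horizontal distance between cup2 and wellB below 0.004 m and z of cup2 in the frame of wellB between -0.027 and -0.0185 m) or (horizontal distance between cup2 and wellC below 0.004 m and z of cup2 in the frame of wellC between -0.027 and -0.0185 m))), for 0.2 s.
At the end, for the whole second after the job is handed in: Every holder within 5 mm of home in a bay, tab towards the robot, its bay's catch at rest (under 0.035 rad); lock within 4 mm of fully across; each cup in a well, within 4 mm of its axis and 3.5 mm of its depth, upright within 0.08 rad; all at rest (all of step 2 and all of step 4 and value of joint lock above 0.032 m and linear speed of each of holderA, holderB, holderC, cup1, cup2 below 0.02 m/s); the robot touches nothing.
It fails at once if an ink bottle is knocked over (angle between any of ink1, ink2, ink3's own z axis and vertical above 0.6 rad).
Of holderA, holderB, holderC only 2 to 3 are there at a start; the rules pass over those that are not, and their reading is None.
At some moment in a run one of holderA, holderB, holderC, cup1, cup2 may be knocked a few centimetres aside while the robot is not near it.
Once in a run the grip may slacken for a moment while it holds something.
It also fails if it takes over 210 s, if anything falls off the work surface, if the arm or the gripper's body presses on something with over 40 N, if the wrist force passes 120 N, or if a joint passes its speed limit or range.

ROBOT

A 7-joint arm with a two-finger parallel gripper is mounted at the origin on the work surface. World frame = base frame: x ahead of the robot, y to its left, z up, the work surface at z = 0. Lengths are in m, angles in degrees, forces in N, time in s.
With the tool pointing down it reaches from about 0.4 to 0.85 m from the base axis. Payload 10.4 kg.
Tool frame: the origin (TCP) lies on the centre line of the jaws, within the pads' length; the fingertips stand 17 mm ahead of it and the grasp point (between the pads) lies 2 mm behind it; z points along the fingers, y is the line along which they close (so a half turn about z gives the same grasp; the last joint's range is limited). The gripper opens to 87 mm and grips with 3 to 60 N. Pads are 19 mm wide; open, the fingers measure 117 mm over their backs; the gripper's body (75 mm by 190 mm) begins 51 mm behind the grasp point.
Start: joints at [-72.915, 19.034, -3.707, 83.658, 1.238, 77.344, -5.071], TCP at [0.197, 0.593, 0.24] pointing down, gripper open.
Joint ranges: [-148.97, 148.97], [-28.65, 121.19], [-84.17, 76.75], [9.2, 138.47], [-72.65, 252.65], [3.7, 117.97], [-149.18, 149.18]. Speed limits (degrees/s): [127.2, 127.2, 159.86, 159.86, 180, 180, 180].

INTERFACE

Orientations are given as a 3x3 rotation matrix whose columns are the frame's x, y, z axes.
In Python, from station import r gives the robot as it stands.
- The arm moves only by the tool carry_out, never from a script. Its argument "commands" is a list of rows, each a list of 2 entries, a list of its own where there are three numbers: the shift along the world's x, y, z in m, then the turn about the world's z in rad. In form: [[[tx, ty, tz], spin], ...]. A call has exactly 5 rows; each row is the pose to reach, as a shift and turn from the pose commanded when the call began; what a row does not reach only later rows make up. A row lasts 1/10 s, in which the tool goes at most 50 mm and 8.59 degrees, less where a joint would pass 70% of its speed; a pose out of reach is approached as far as the arm can. A call with a gripper value outside its range is refused whole. "claw" is the opening, from 0 (shut) to 1 (fully open), set as the call begins (left out, the last holds). The fingers move at their own pace and stop on an object; "squeeze" is the grip in N (left out, the last holds). Time passes only in rows, so rows that repeat a pose let the fingers close, or fill a call up. It gives the time, the measured TCP pose, the force, the opening and the grip force at its end, in the units of the state.
- r.get_state(): the state, without advancing time (a new reading comes with each control period).
- r.capture(name): name is "side" or "top" or "wrist"; returns a dict with "frame" (384x512x3 uint8, red, green, blue), "depth" (384x512 float32, m along the optical axis (not along the pixel's ray), 0 where there is no reading), "mtx" (3x3 intrinsics, pixels), "rvec" (rotation vector, rad) and "tvec" (3), from world to camera coordinates, as OpenCV has them; the wrist camera has in their place "T_tool_cam" (4x4, takes a point from camera to tool coordinates, whose origin is the TCP and whose axes are the flange's). Camera axes: x right, y down, z forward; pixel columns grow to the right and rows downward; lengths in m; the calibration is good to about 2 mm. The wrist camera is an equidistant fisheye: a pixel r from the principal point sees the ray r / f radians off the axis. A picture is of the moment at which its call begins: read the wrist's pose just before it.
- r.close_job(): hands the job in; it is judged then, once.
Trained networks look in the newest picture that a camera, given by its name, has taken for a name from the list of things; names that differ only in an ending like _2 or _b are one class to them, and where a whole thing is asked for, a point or a joint stands for the part that bears it (a point fixed in the world has none). Each returns a list of dicts, best first, with "conf" (0 to 1); they miss things now and then, are a little off and sometimes report something else, mostly with a low value. They report only what shows in the picture. A call takes as long as a camera call.
- r.find_in(camera, query): "rect" ([left, top, right, bottom] in pixels, round what is visible of it).
- r.tip_of(camera, query): "position" ([column, row] in pixels: a listed point, or the origin of a listed thing).
The state is a dict: "time": time; "q": joint angles; "joint_vel": joint speeds; "joint_efforts": joint torques, N m; "tcp_pos": TCP position; "tool_rot": TCP orientation; "wrist_force": force on the tool from outside, world axes, zero at the start; "ft_torque": the same for the moment, N m; "gripper_width": finger opening in m; "grasp_force": force on a finger pad.
Only numpy, scipy, OpenCV 4.12 (cv2) and the standard library are available. Lean on these libraries where they do the work, as an engineer would, in place of code of your own. Each camera call takes 0.05 s, during which the arm holds its last target. There are 200 camera calls.

## Working session

There is one attempt and no reset: what is moved stays moved. The work goes in short steps, Python scripts to look and compute and a tool call to move; the robot and the scene stay as the last step left them, time stands still between calls to the robot, and variables do not carry over. Pictures are saved under pics/ and viewed, at most 14 in all, crops included, and the job is handed in when it is done.

Besides the shell and the picture viewer there is one more tool, called after ">>>" by a JSON object that holds its "op" and its "data". carry_out: Moves the arm, as the interface text tells. Its arguments: {"type":"object","properties":{"commands":{"type":"array","items":{"type":"array"}},"claw":{"type":"number"},"squeeze":{"type":"number"}},"required":["commands"]}

```bash
ls; mkdir -p pics
cat > h.py <<'E'
import numpy as np, cv2
from station import r
def save(n,c):
    cv2.imwrite(f'pics/{n}.png',c['frame'][:,:,::-1])
def ray(c,uv,pose=None):
    uv=np.array(uv,float);K=c['mtx']
    if 'rvec' in c:
        R=cv2.Rodrigues(np.array(c['rvec'],float))[0];t=np.array(c['tvec'],float).ravel()
        d=np.linalg.inv(K)@[uv[0],uv[1],1]
        return -R.T@t, R.T@d   # unit depth along axis
    x=(uv[0]-K[0,2])/K[0,0];y=(uv[1]-K[1,2])/K[1,1];th=np.hypot(x,y)
    s=np.sin(th)/th if th>1e-9 else 1
    d=np.array([x*s,y*s,np.cos(th)])
    p,Rt=pose;T=np.array(c['T_tool_cam'])
    return p+Rt@T[:3,3], Rt@T[:3,:3]@d
def atz(c,uv,z,pose=None):
    o,d=ray(c,uv,pose);return o+d*(z-o[2])/d[2]
def cloud(c):
    R=cv2.Rodrigues(np.array(c['rvec'],float))[0];t=np.array(c['tvec'],float).ravel()
    z=c['depth'];v,u=np.indices(z.shape);K=c['mtx']
    P=np.stack([(u-K[0,2])/K[0,0]*z,(v-K[1,2])/K[1,1]*z,z],-1)
    W=(P-t)@R
    W[z==0]=np.nan
    return W
def tri(o1,d1,o2,d2):
    d1=d1/np.linalg.norm(d1);d2=d2/np.linalg.norm(d2)
    s=np.linalg.lstsq(np.stack([d1,-d2],1),o2-o1,rcond=None)[0]
    a=o1+s[0]*d1;b=o2+s[1]*d2
    return (a+b)/2,np.linalg.norm(a-b)
E
python3 - <<'E'
from h import *
s=r.get_state();print(s['time'],s['tcp_pos'],np.round(s['tool_rot'],3).tolist())
for n in ['top','side']:
    c=r.capture(n);save(n+'0',c)
    np.savez(f'{n}0.npz',**c)
    W=cloud(c)
    print(n,c['mtx'].tolist(),ray(c,[256,192]))
    for q in ['holderA','holderB','holderC','wellA','cup1','cup2','lock_grip','dock','bay1','bay2','bay3','ink1','ink2','ink3']:
        for f in r.tip_of(n,q)[:4]:
            u,v=f['position'];p=W[int(np.clip(v,0,383)),int(np.clip(u,0,511))]
            print(q,round(f['conf'],2),np.round([u,v],1),np.round(p,3))
s=r.get_state();print(s['time'])
E
```

```text
pics
0.0 [0.19698219 0.59277915 0.23874467] [[-0.949, 0.315, -0.0], [0.315, 0.949, -0.001], [-0.0, -0.001, -1.0]]
top [[366.57142163624576, 0.0, 257.4267948354036], [0.0, 366.57142163624576, 190.12128102400402], [0.0, 0.0, 1.0]] (array([ 0.37777278, -0.00479945,  1.22706519]), array([ 0.13083224,  0.00257094, -0.99142208]))
holderA 0.81 [155.3 203.8] [0.494 0.335 0.004]
holderB 0.59 [161.  169.7] [0.61  0.322 0.005]
holderC 0.67 [349.8 204.3] [ 0.504 -0.309  0.027]
wellA 0.83 [155.4 208.4] [0.477 0.333 0.01 ]
cup1 0.66 [348.5 174.4] [ 0.599 -0.3    0.054]
cup1 0.48 [346.5 240.3] [ 0.386 -0.291  0.054]
cup2 0.66 [348.5 174.4] [ 0.599 -0.3    0.054]
cup2 0.48 [346.5 240.3] [ 0.386 -0.291  0.054]
lock_grip 0.62 [294.9 177.8] [ 0.593 -0.129  0.006]
dock 0.62 [245.5 169.8] [0.616 0.037 0.01 ]
dock 0.37 [159.  169.3] [0.61  0.328 0.007]
bay1 0.98 [217.9 160.7] [0.645 0.133 0.008]
bay1 0.86 [271.5 158.8] [ 0.656 -0.05   0.01 ]
bay1 0.59 [242.3 161.1] [0.643 0.048 0.009]
bay2 0.98 [217.9 160.7] [0.645 0.133 0.008]
bay2 0.86 [271.5 158.8] [ 0.656 -0.05   0.01 ]
bay2 0.59 [242.3 161.1] [0.643 
[... 1857 characters left out ...]
35 0.125 0.011]
bay2 0.56 [293.  183.3] [0.645 0.051 0.013]
bay2 0.32 [271.  135.8] [0.606 0.345 0.025]
bay3 0.66 [299.1 202.9] [ 0.649 -0.047  0.008]
bay3 0.58 [287.  171.5] [0.635 0.125 0.011]
bay3 0.56 [293.  183.3] [0.645 0.051 0.013]
bay3 0.32 [271.  135.8] [0.606 0.345 0.025]
ink1 0.63 [213.8 151.8] [0.375 0.295 0.005]
ink1 0.53 [288.3 308.4] [ 0.543 -0.481  0.021]
ink1 0.45 [226.3 127.8] [ 0.436  0.471 -0.001]
ink2 0.63 [213.8 151.8] [0.375 0.295 0.005]
ink2 0.53 [288.3 308.4] [ 0.543 -0.481  0.021]
ink2 0.45 [226.3 127.8] [ 0.436  0.471 -0.001]
ink3 0.63 [213.8 151.8] [0.375 0.295 0.005]
ink3 0.53 [288.3 308.4] [ 0.543 -0.481  0.021]
ink3 0.45 [226.3 127.8] [ 0.436  0.471 -0.001]
1.5
```

Run:
```python
import cv2,numpy as np
a=cv2.imread('pics/top0.png')[130:270,80:420]
cv2.imwrite('pics/top0c.png',cv2.resize(a,None,fx=2.3,fy=2.3,interpolation=cv2.INTER_CUBIC))
a=cv2.imread('pics/side0.png')[100:350,130:400]
cv2.imwrite('pics/side0c.png',cv2.resize(a,None,fx=2.3,fy=2.3,interpolation=cv2.INTER_CUBIC))
```

```text
(no output)
```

View pics/top0c.png

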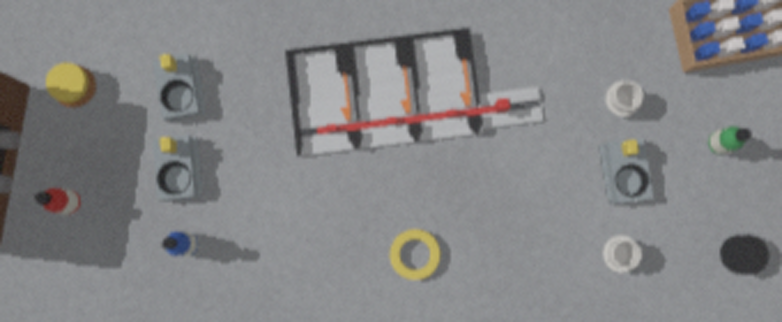

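View pics/side0c.png

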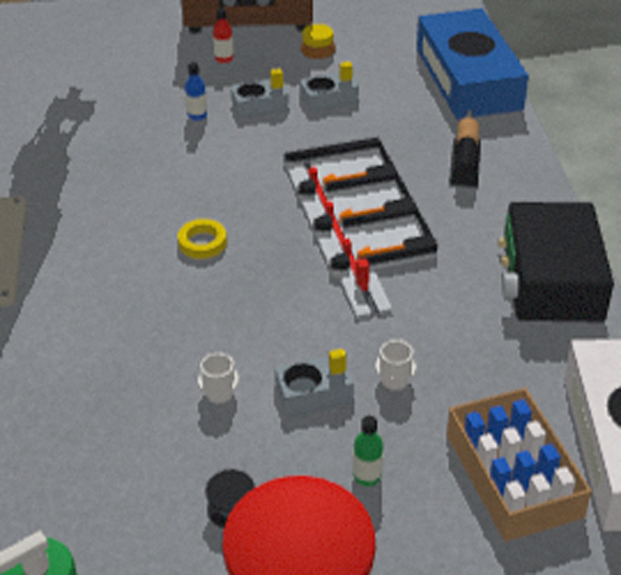

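The top view shows three holders, all with their tabs away from the robot (+x): two at left (crop 178,90 and 178,175) and one at right (crop 630,175). The cups are at (625,97) and (622,253), the dock is yawed about 7°, and the lock grip is at (502,104), fully across. The inks stand clear. I'll move the wrist camera over the dock.

>>> {"op": "carry_out", "data": {"commands": [[[0.024,-0.041,0.012],-0.08],[[0.047,-0.082,0.024],-0.16],[[0.07,-0.123,0.036],-0.24],[[0.094,-0.164,0.048],-0.32],[[0.118,-0.204,0.06],-0.4]]}}

```text
time: 2.0
tcp_pos: [0.3158, 0.3873, 0.3003]
tool_rot: [[-0.749, 0.663, 0.0], [0.663, 0.749, 0.001], [0.0, 0.001, -1.0]]
wrist_force: [1.7, 0.4, 0.3]
gripper_width: 0.0872
grasp_force: 0.0
```

>>> {"op": "carry_out", "data": {"commands": [[[0.024,-0.041,0.006],-0.08],[[0.047,-0.082,0.012],-0.16],[[0.07,-0.123,0.018],-0.24],[[0.094,-0.164,0.024],-0.32],[[0.118,-0.204,0.03],-0.4]]}}

```text
time: 2.5
tcp_pos: [0.4337, 0.1832, 0.3302]
tool_rot: [[-0.432, 0.902, 0.001], [0.902, 0.432, 0.001], [0.0, 0.001, -1.0]]
wrist_force: [1.6, 0.5, 0.4]
gripper_width: 0.0871
grasp_force: 0.0
```

>>> {"op": "carry_out", "data": {"commands": [[[0.024,-0.041,0],-0.08],[[0.047,-0.082,0],-0.16],[[0.07,-0.123,0],-0.24],[[0.092,-0.164,0],-0.33],[[0.092,-0.164,0],-0.33]]}}

```text
time: 3.0
tcp_pos: [0.5265, 0.0144, 0.3298]
tool_rot: [[-0.108, 0.994, 0.001], [0.994, 0.108, -0.002], [-0.002, 0.001, -1.0]]
wrist_force: [-0.7, 0.3, 1.1]
gripper_width: 0.087
grasp_force: 0.0
```

Run:
```python
from h import *
s=r.get_state();print(s['time'],s['tcp_pos'],np.round(s['tool_rot'],3).tolist(),np.round(s['q'],1),s['wrist_force'])
c=r.capture('wrist');save('w1',c);np.savez('w1.npz',p=s['tcp_pos'],R=s['tool_rot'],**c)
print(c['mtx'].tolist(),np.round(c['T_tool_cam'],3).tolist())
pose=(s['tcp_pos'],s['tool_rot'])
for q,z in [('lock_grip',.034),('dock',0),('bay1',.008),('holderA',0.015),('wellA',0.031),('cup1',.0)]:
    for f in r.tip_of('wrist',q)[:4]:
        u,v=f['position'];print(q,round(f['conf'],2),np.round([u,v],1),np.round(atz(c,[u,v],z,pose),4))
```

```text
3.0 [0.52651616 0.01441059 0.32979468] [[-0.108, 0.994, 0.001], [0.994, 0.108, -0.002], [-0.002, 0.001, -1.0]] [-36.3   3.9  31.7  91.6  -1.9  85.    1.6] [-0.65182656  0.34869803  1.05104952]
[[297.3186396354542, 0.0, 254.1088915370766], [0.0, 297.3186396354542, 187.0628938957741], [0.0, 0.0, 1.0]] [[0.001, -0.953, -0.302, 0.083], [1.0, 0.001, 0.001, -0.001], [-0.001, -0.302, 0.953, -0.144], [0.0, 0.0, 0.0, 1.0]]
lock_grip 0.86 [279.9 245.3] [ 0.5862 -0.1399  0.034 ]
lock_grip 0.21 [325.7 138.8] [0.6314 0.0458 0.034 ]
dock 0.63 [304.4 136.8] [0.6046 0.0405 0.    ]
bay1 0.88 [325.7  85.3] [0.6261 0.1278 0.008 ]
bay1 0.85 [326.2 139.2] [0.6392 0.0423 0.008 ]
bay1 0.57 [327.6 192.7] [ 0.6573 -0.0471  0.008 ]
cup1 0.87 [169.5 299.4] [ 0.3847 -0.3159  0.    ]
cup1 0.54 [322.6 139.4] [0.6353 0.0402 0.    ]
```

View pics/w1.png

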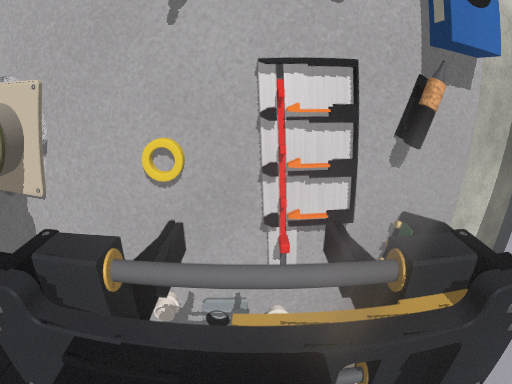

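Run:
```python
import cv2
a=cv2.imread('pics/w1.png')[50:265,245:370]
cv2.imwrite('pics/w1c.png',cv2.resize(a[:, :],None,fx=2.79,fy=2.79,interpolation=cv2.INTER_CUBIC).transpose(1,0,2)[::-1])
from h import *
d=np.load('w1.npz');pose=(d['p'],d['R']);t=dict(np.load('top0.npz'))
for nm,c,im,po in [('w',d,d['frame'],pose),('t',t,t['frame'],None)]:
    hsv=cv2.cvtColor(im,cv2.COLOR_RGB2HSV);H,S,V=[hsv[:,:,i].astype(int) for i in range(3)]
    yy,xx=np.indices(H.shape)
    box=((xx>245)&(xx<370)&(yy>50)&(yy<265)) if nm=='w' else ((xx>200)&(xx<330)&(yy>135)&(yy<200))
    for col,m,z in [('or',(H>5)&(H<20)&(S>120)&(V>100),.02),('red',((H<4)|(H>174))&(S>140)&(V>60),.024)]:
        n,l,st,ce=cv2.connectedComponentsWithStats((m&box).astype(np.uint8))
        for i in range(1,n):
            if st[i,4]>8: print(nm,col,st[i],np.round(ce[i],1),np.round(atz(c,ce[i],z,po),4))
```

```text
w or [287 103  44   9 184] [304.5 108.9] [0.5951 0.0859 0.02  ]
w or [288 158  43  10 229] [305.9 164.3] [ 6.096e-01 -2.000e-04  2.000e-02]
w or [288 209  41  10 238] [305.5 215. ] [ 0.6233 -0.0863  0.02  ]
w red [ 277   79   13  174 1107] [281.8 168. ] [ 0.5719 -0.0096  0.024 ]
t or [281 166   3   9  15] [282.5 170.9] [ 0.6105 -0.0886  0.02  ]
t or [255 173   3   6  12] [256.3 175.3] [ 0.5933 -0.0015  0.02  ]
t or [229 175   3   7  13] [230.4 178.1] [0.5819 0.0849 0.02  ]
t red [283 174  18   6  38] [292.6 176.7] [ 0.5908 -0.1224  0.024 ]
t red [255 180  10   3  15] [259.8 181.4] [ 0.5724 -0.0135  0.024 ]
t red [242 182  11   2  12] [247.1 182.6] [0.5674 0.0287 0.024 ]
t red [219 185   7   2  10] [222.3 185.6] [0.5553 0.1106 0.024 ]
t red [228 184  12   3  19] [233.3 184.7] [0.5591 0.0743 0.024 ]
```

View pics/w1c.png

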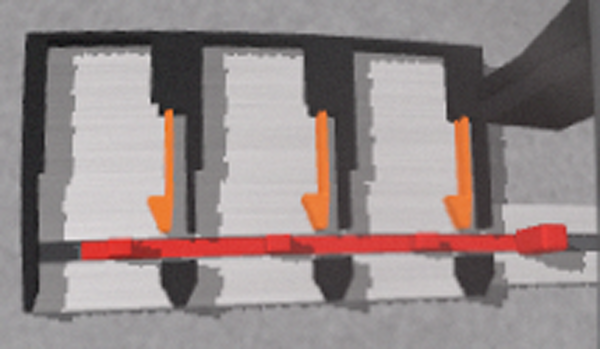

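Run:
```python
from h import *
d=np.load('w1.npz');pose=(d['p'],d['R'])
g=d['frame'].astype(float).mean(2)
from scipy.ndimage import map_coordinates as mc
U=np.array([.9869,.1616]);V=np.array([-.1616,.9869])
for u in (271,268.5):
  vs=np.arange(50,240,.25);p=mc(g,[vs,np.full(vs.shape,u)],order=1)
  th=95
  for i in np.where((p[:-1]-th)*(p[1:]-th)<0)[0]:
    for z in (.024,):
        P=atz(d,[u,vs[i]],z,pose)[:2];Q=atz(d,[u,vs[i]],.008,pose)[:2]
        print(u,vs[i],'dn' if p[i]>th else 'up','z24',np.round([U@P,V@P],4),'z8',np.round([U@Q,V@Q],4))
# front edge / back edge
for v in (78,132,185):
  us=np.arange(245,370,.25);p=mc(g,[np.full(us.shape,v),us],order=1)
  print(v,[(us[i],np.round(U@atz(d,[us[i],v],z,pose)[:2],4),z) for i in range(len(us)-1) if abs(p[i+1]-p[i])>6 for z in (.008,.024)])
# grip centroid: red near v>225
hsv=cv2.cvtColor(d['frame'],cv2.COLOR_RGB2HSV).astype(int)
m=((hsv[:,:,0]<4)|(hsv[:,:,0]>174))&(hsv[:,:,1]>120)&(hsv[:,:,2]>60);m[:,:245]=0;m[:,370:]=0
for v in range(222,256,2):
    x=np.where(m[v])[0];print(v,x.min() if len(x) else None,x.max() if len(x) else None,end=' | ')
```

```text
271 57.5 dn z24 [0.5536 0.0685] z8 [0.5546 0.0705]
271 63.5 up z24 [0.5531 0.0594] z8 [0.5541 0.061 ]
271 107.0 dn z24 [ 0.5499 -0.0066] z8 [ 0.5507 -0.0073]
271 120.25 up z24 [ 0.5489 -0.0267] z8 [ 0.5498 -0.0281]
271 162.0 dn z24 [ 0.5462 -0.0915] z8 [ 0.547  -0.0952]
271 176.25 up z24 [ 0.5453 -0.1145] z8 [ 0.5461 -0.119 ]
271 212.75 dn z24 [ 0.5431 -0.1765] z8 [ 0.5438 -0.1832]
271 226.5 up z24 [ 0.5423 -0.2014] z8 [ 0.543 -0.209]
268.5 57.5 dn z24 [0.5499 0.0687] z8 [0.5508 0.0707]
268.5 63.5 up z24 [0.5494 0.0595] z8 [0.5503 0.0612]
268.5 107.25 dn z24 [ 0.5461 -0.0068] z8 [ 0.5468 -0.0075]
268.5 120.25 up z24 [ 0.5452 -0.0266] z8 [ 0.5459 -0.028 ]
268.5 162.5 dn z24 [ 0.5423 -0.0921] z8 [ 0.5429 -0.0959]
268.5 175.25 up z24 [ 0.5415 -0.1127] z8 [ 0.5421 -0.1171]
268.5 214.0 dn z24 [ 0.539  -0.1785] z8 [ 0.5395 -0.1853]
268.5 225.5 up z24 [ 0.5382 -0.1993] z8 [ 0.5387 -0.2069]
78 [(np.float64(256.0), np.float64(0.5299), 0.008), (np.float64(256.0), np.float64(0.5297), 0.024), (np.float64(256.25), np.float64(0.5303), 0.008), (np.float64(256.25), np.float64(0.5301), 0.024), (np.fl
[... 11740 characters left out ...]
float64(0.6912), 0.008), (np.float64(355.75), np.float64(0.6855), 0.024), (np.float64(356.0), np.float64(0.6917), 0.008), (np.float64(356.0), np.float64(0.6859), 0.024), (np.float64(356.25), np.float64(0.6921), 0.008), (np.float64(356.25), np.float64(0.6864), 0.024), (np.float64(356.5), np.float64(0.6926), 0.008), (np.float64(356.5), np.float64(0.6868), 0.024), (np.float64(356.75), np.float64(0.693), 0.008), (np.float64(356.75), np.float64(0.6873), 0.024)]
222 280 285 | 224 280 285 | 226 280 285 | 228 280 285 | 230 280 285 | 232 280 285 | 234 280 285 | 236 279 286 | 238 279 287 | 240 279 288 | 242 279 288 | 244 280 289 | 246 280 289 | 248 280 289 | 250 280 289 | 252 280 288 | 254 None None |
```

The crop shows the dock clearly: bays with floor edges, orange catches on the right walls, and the red bar with its grip at far right. Fit: dock origin about (0.608, 0.038), yaw about 9.1°, with front edge, end stop, bar and walls agreeing within about 1.5 mm. That puts the lock grip at about (0.593, -0.136).

>>> {"op": "carry_out", "data": {"commands": [[[0.017,-0.038,-0.02],0.02],[[0.034,-0.075,-0.04],0.05],[[0.05,-0.113,-0.06],0.05],[[0.0665,-0.15,-0.09],0.05],[[0.0665,-0.15,-0.13],0.05]]}}

```text
time: 3.85
tcp_pos: [0.5927, -0.1343, 0.1998]
tool_rot: [[-0.164, 0.986, 0.003], [0.986, 0.164, -0.003], [-0.004, 0.003, -1.0]]
wrist_force: [-0.1, 0.2, 0.5]
gripper_width: 0.0868
grasp_force: 0.0
```

>>> {"op": "carry_out", "data": {"commands": [[[0,0,-0.03],0],[[0,0,-0.06],0],[[0,0,-0.08],0],[[0,0,-0.08],0],[[0,0,-0.08],0]]}}

```text
time: 4.35
tcp_pos: [0.5918, -0.1283, 0.1202]
tool_rot: [[-0.17, 0.985, 0.0], [0.985, 0.17, 0.0], [0.0, 0.0, -1.0]]
wrist_force: [0.1, -0.5, 1.1]
gripper_width: 0.0866
grasp_force: 0.0
```

Run:
```python
from h import *
s=r.get_state();print(s['time'],s['tcp_pos'])
c=r.capture('wrist');save('w2',c);pose=(s['tcp_pos'],s['tool_rot'])
hsv=cv2.cvtColor(c['frame'],cv2.COLOR_RGB2HSV).astype(int)
m=((hsv[:,:,0]<4)|(hsv[:,:,0]>174))&(hsv[:,:,1]>120)&(hsv[:,:,2]>60)
n,l,st,ce=cv2.connectedComponentsWithStats(m.astype(np.uint8))
for i in range(1,n):
    if st[i,4]>50: print(st[i])
print(r.tip_of('wrist','lock_grip')[:2])
for f in r.tip_of('wrist','lock_grip')[:2]: print(atz(c,f['position'],.034,pose))
```

```text
4.35 [ 0.5918408  -0.12828382  0.12019744]
[ 246    0   20  227 2944]
[{'position': [251.4, 211.6], 'conf': 0.55}]
[ 0.59027739 -0.139938    0.034     ]
```

View pics/w2.png

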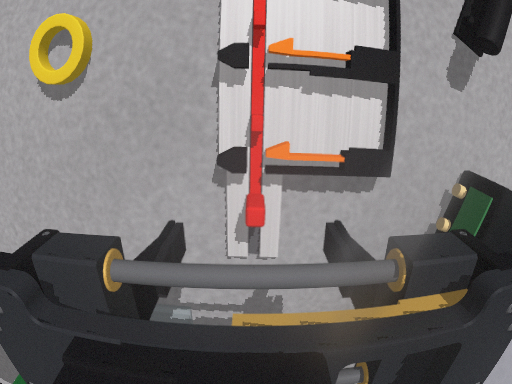

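Run:
```python
from h import *
s=r.get_state();print(s['time'],s['tcp_pos'],np.round(s['tool_rot'][:,1],3),np.round(s['joint_vel'],2))
c=r.capture('wrist');pose=(s['tcp_pos'],s['tool_rot'])
for p in [(247,226.5),(266,226.5),(247,208),(265,208),(256.5,217)]: print(atz(c,p,.046,pose).round(4))
s=r.get_state();print(s['time'],s['tcp_pos'])
f=c['frame'];print([f[v,256].tolist() for v in range(192,230,3)])
```

```text
4.5 [ 0.59244295 -0.12875471  0.1211505 ] [0.986 0.17  0.002] [ 0.01  0.08 -0.05  0.3  -0.06 -0.23  0.06]
[ 0.589  -0.1495  0.046 ]
[ 0.6042 -0.1469  0.046 ]
[ 0.5864 -0.1335  0.046 ]
[ 0.6005 -0.1311  0.046 ]
[ 0.5952 -0.1399  0.046 ]
4.55 [ 0.59234221 -0.12880852  0.12097586]
[[210, 57, 52], [200, 58, 56], [202, 57, 54], [203, 57, 55], [203, 59, 55], [231, 65, 63], [222, 62, 61], [219, 57, 55], [217, 63, 59], [217, 62, 60], [213, 59, 56], [145, 67, 66], [98, 97, 97]]
```

The grip's top face is centred at (256, 217) px, which is (0.595, -0.140). I'll descend, grip and slide it open.

>>> {"op": "carry_out", "data": {"commands": [[[0.003,-0.011,-0.02],0],[[0.003,-0.011,-0.05],0],[[0.003,-0.011,-0.083],0],[[0.003,-0.011,-0.083],0],[[0.003,-0.011,-0.083],0]]}}

```text
time: 5.05
tcp_pos: [0.5949, -0.14, 0.0376]
tool_rot: [[-0.169, 0.986, 0.0], [0.986, 0.169, -0.0], [-0.0, 0.0, -1.0]]
wrist_force: [0.3, -0.5, 1.3]
gripper_width: 0.0871
grasp_force: 0.0
```

>>> {"op": "carry_out", "data": {"commands": [[[0,0,0],0],[[0,0,0],0],[[0,0,0],0],[[0,0,0],0],[[0,0,0],0]], "claw": 0.0, "squeeze": 20}}

```text
time: 5.55
tcp_pos: [0.5947, -0.1398, 0.0369]
tool_rot: [[-0.169, 0.986, 0.001], [0.986, 0.169, 0.0], [0.0, 0.001, -1.0]]
wrist_force: [-0.4, 1.5, -0.3]
gripper_width: 0.055
grasp_force: 0.0
```

>>> {"op": "carry_out", "data": {"commands": [[[0,0,0],0],[[0,0,0],0],[[0,0,0],0],[[0,0,0],0],[[0,0,0],0]]}}

```text
time: 6.05
tcp_pos: [0.5945, -0.1399, 0.0365]
tool_rot: [[-0.169, 0.986, -0.0], [0.986, 0.169, 0.0], [0.0, -0.0, -1.0]]
wrist_force: [0.0, 0.5, 0.2]
gripper_width: 0.0161
grasp_force: 20.0
```

>>> {"op": "carry_out", "data": {"commands": [[[0.0015,-0.009,0],0],[[0.003,-0.018,0],0],[[0.0045,-0.027,0],0],[[0.0055,-0.034,0],0],[[0.006,-0.0375,0],0]]}}

```text
time: 6.55
tcp_pos: [0.5997, -0.173, 0.036]
tool_rot: [[-0.171, 0.985, -0.004], [0.985, 0.171, 0.008], [0.008, -0.003, -1.0]]
wrist_force: [-12.0, 22.6, 13.2]
gripper_width: 0.0162
grasp_force: 20.1
```

>>> {"op": "carry_out", "data": {"commands": [[[0.0,-0.002,0],0],[[0.0,-0.002,0],0],[[0.0,-0.002,0],0],[[0.0,-0.002,0],0],[[0.0,-0.002,0],0]]}}

```text
time: 7.05
tcp_pos: [0.5998, -0.1737, 0.0359]
tool_rot: [[-0.173, 0.985, -0.004], [0.985, 0.173, 0.008], [0.009, -0.003, -1.0]]
wrist_force: [-9.8, 20.7, 10.6]
gripper_width: 0.0161
grasp_force: 20.1
```

>>> {"op": "carry_out", "data": {"commands": [[[0.0,-0.003,0],0],[[0.0,-0.003,0],0],[[0.0,-0.003,0],0],[[0.0,-0.003,0],0],[[0.0,-0.003,0],0]], "squeeze": 40}}

```text
time: 7.55
tcp_pos: [0.5998, -0.1738, 0.0357]
tool_rot: [[-0.174, 0.985, -0.005], [0.985, 0.174, 0.012], [0.013, -0.003, -1.0]]
wrist_force: [-13.0, 29.5, 16.0]
gripper_width: 0.0156
grasp_force: 40.1
```

>>> {"op": "carry_out", "data": {"commands": [[[0.0,0.005,0],0],[[0.0,0.005,0],0],[[0.0,0.005,0],0],[[0.0,0.005,0],0],[[0.0,0.005,0],0]], "claw": 0.6}}

```text
time: 8.05
tcp_pos: [0.6006, -0.1783, 0.0366]
tool_rot: [[-0.168, 0.986, 0.0], [0.986, 0.168, -0.001], [-0.001, 0.0, -1.0]]
wrist_force: [-0.4, 0.6, 0.2]
gripper_width: 0.047
grasp_force: 0.0
```

>>> {"op": "carry_out", "data": {"commands": [[[0.0,0.005,0.03],0],[[0.0,0.01,0.06],0],[[0.0,0.01,0.1],0],[[0.0,0.01,0.14],0],[[0.0,0.01,0.14],0]]}}

```text
time: 8.55
tcp_pos: [0.6031, -0.169, 0.1825]
tool_rot: [[-0.168, 0.986, 0.009], [0.986, 0.168, -0.001], [-0.003, 0.009, -1.0]]
wrist_force: [0.6, -0.6, -0.6]
gripper_width: 0.0523
grasp_force: 0.0
```

Run:
```python
from h import *
s=r.get_state();print(s['time'],s['tcp_pos'],np.round(s['joint_vel'],2))
c=r.capture('wrist');save('w3',c);pose=(s['tcp_pos'],s['tool_rot']);np.savez('w3.npz',p=s['tcp_pos'],R=s['tool_rot'],**c)
hsv=cv2.cvtColor(c['frame'],cv2.COLOR_RGB2HSV).astype(int)
m=((hsv[:,:,0]<4)|(hsv[:,:,0]>174))&(hsv[:,:,1]>120)&(hsv[:,:,2]>60)
n,l,st,ce=cv2.connectedComponentsWithStats(m.astype(np.uint8))
for i in range(1,n):
    if st[i,4]>30: print(st[i])
```

```text
8.55 [ 0.60309094 -0.16895693  0.18247324] [ 0.54  2.88 -1.59  4.5  -1.22 -3.76  0.86]
[ 241    0   17  191 1992]
```

View pics/w3.png

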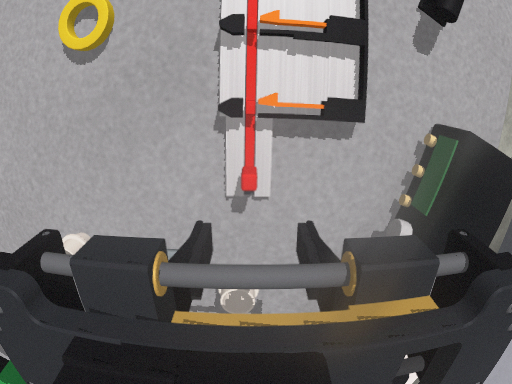

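Lock is open, grip at (249, 180) px at the end of its slot, hit at about 30 N. Next I'll refine the dock fit from this view and measure the holders from wrist views.

Run:
```python
from h import *
d=np.load('w3.npz');pose=(d['p'],d['R'])
g=d['frame'].astype(float).mean(2)
from scipy.ndimage import map_coordinates as mc
ps=np.deg2rad(9.1);U=np.array([np.cos(ps),np.sin(ps)]);V=np.array([-U[1],U[0]])
print('cam',ray(d,[256,192],pose)[0])
for u in (234,238):
  vs=np.arange(0,130,.25);p=mc(g,[vs,np.full(vs.shape,u)],order=1);th=95
  for i in np.where((p[:-1]-th)*(p[1:]-th)<0)[0]:
    P=atz(d,[u,vs[i]],.024,pose)[:2];Q=atz(d,[u,vs[i]],.008,pose)[:2]
    print(u,vs[i],'dn' if p[i]>th else 'up','z24',np.round([U@P,V@P],4),'z8',np.round([U@Q,V@Q],4))
for v in (60,):
  us=np.arange(205,380,.5);p=mc(g,[np.full(us.shape,v),us],order=1);dp=np.abs(np.diff(p))
  for i in range(1,len(dp)-1):
    if dp[i]>12 and dp[i]>=dp[i-1] and dp[i]>dp[i+1]: print(v,us[i],[round(U@atz(d,[us[i],v],z,pose)[:2],4) for z in(.008,.024)])
o=np.array([.6083,.0365]);print('origin uv',U@o,V@o)
for p in [(240,187),(257,187),(241,168),(257,168)]: print(atz(d,p,.046,pose).round(4))
```

```text
cam [ 0.58632049 -0.08696754  0.32620341]
234 13.5 dn z24 [ 0.5469 -0.0936] z8 [ 0.5459 -0.0891]
234 35.0 up z24 [ 0.5472 -0.1168] z8 [ 0.5463 -0.1135]
234 97.75 dn z24 [ 0.5478 -0.1815] z8 [ 0.5469 -0.1816]
234 117.0 up z24 [ 0.5479 -0.2011] z8 [ 0.5469 -0.2023]
238 13.75 dn z24 [ 0.5509 -0.094 ] z8 [ 0.5502 -0.0895]
238 34.75 up z24 [ 0.5512 -0.1166] z8 [ 0.5505 -0.1133]
238 97.5 dn z24 [ 0.5518 -0.1812] z8 [ 0.5511 -0.1814]
238 117.0 up z24 [ 0.5519 -0.2011] z8 [ 0.5512 -0.2023]
60 217.5 [np.float64(0.5292), np.float64(0.531)]
60 219.5 [np.float64(0.5314), np.float64(0.5331)]
60 245.0 [np.float64(0.5581), np.float64(0.5585)]
60 256.5 [np.float64(0.5701), np.float64(0.5699)]
60 354.0 [np.float64(0.6762), np.float64(0.6707)]
60 358.0 [np.float64(0.681), np.float64(0.6751)]
60 359.5 [np.float64(0.6827), np.float64(0.6768)]
60 367.5 [np.float64(0.6923), np.float64(0.6859)]
origin uv 0.606416588101368 -0.06016694836449406
[ 0.5902 -0.1772  0.046 ]
[ 0.6068 -0.1744  0.046 ]
[ 0.5882 -0.1579  0.046 ]
[ 0.6035 -0.1553  0.046 ]
```

>>> {"op": "carry_out", "data": {"commands": [[[-0.015,-0.01,0.02],-0.11],[[-0.03,-0.02,0.04],-0.22],[[-0.05,-0.03,0.06],-0.34],[[-0.07,-0.045,0.073],-0.45],[[-0.09,-0.06,0.073],-0.57]]}}

```text
time: 9.1
tcp_pos: [0.5102, -0.2283, 0.2503]
tool_rot: [[0.394, 0.919, 0.002], [0.919, -0.394, -0.0], [0.0, 0.002, -1.0]]
wrist_force: [-0.3, -0.6, -0.8]
gripper_width: 0.0521
grasp_force: 0.0
```

>>> {"op": "carry_out", "data": {"commands": [[[-0.02,-0.02,0],-0.11],[[-0.04,-0.04,0],-0.22],[[-0.06,-0.06,0],-0.34],[[-0.07,-0.077,0],-0.45],[[-0.07,-0.077,0],-0.57]]}}

```text
time: 9.6
tcp_pos: [0.4381, -0.3071, 0.2489]
tool_rot: [[0.83, 0.558, -0.001], [0.558, -0.83, -0.0], [-0.001, -0.0, -1.0]]
wrist_force: [1.2, 0.1, 0.1]
gripper_width: 0.0522
grasp_force: 0.0
```

>>> {"op": "carry_out", "data": {"commands": [[[0,0,0],-0.11],[[0,0,0],-0.22],[[0,0,0],-0.34],[[0,0,0],-0.45],[[0,0,0],-0.58]]}}

```text
time: 10.1
tcp_pos: [0.4402, -0.3044, 0.2487]
tool_rot: [[1.0, 0.016, -0.001], [0.016, -1.0, -0.0], [-0.001, -0.0, -1.0]]
wrist_force: [0.4, 0.0, 0.2]
gripper_width: 0.0522
grasp_force: 0.0
```

```bash
cat >> h.py <<'E'
def wcloud(c,pose):
    K=c['mtx'];z=c['depth'];v,u=np.indices(z.shape)
    x=(u-K[0,2])/K[0,0];y=(v-K[1,2])/K[1,1];th=np.hypot(x,y)+1e-9
    t=np.tan(np.minimum(th,1.3))/th
    P=np.stack([x*t*z,y*t*z,z],-1)
    T=np.array(c['T_tool_cam']);p,R=pose
    W=(P@T[:3,:3].T+T[:3,3])@np.array(R).T+np.array(p)
    W[z==0]=np.nan
    return W
def look(name):
    s=r.get_state();c=r.capture('wrist');save(name,c)
    pose=(np.array(s['tcp_pos']),np.array(s['tool_rot']))
    np.savez(name+'.npz',p=pose[0],R=pose[1],**c)
    ty=pose[1][:,1];print('t',s['time'],'tcp',np.round(pose[0],4),'yaw',round(np.rad2deg(np.arctan2(ty[1],ty[0])),1),'q7',round(s['q'][6],1),'F',np.round(s['wrist_force'],1))
    return c,pose
def blobs(c,pose,lo,hi,z,amin=60):
    hsv=cv2.cvtColor(c['frame'],cv2.COLOR_RGB2HSV)
    m=cv2.inRange(hsv,np.array(lo),np.array(hi));W=wcloud(c,pose)
    n,l,st,ce=cv2.connectedComponentsWithStats(m)
    for i in range(1,n):
        if st[i,4]>amin:
            k=l==i;zz=W[k]
            print(' blob',st[i].tolist(),'depth med',np.round(np.nanmedian(zz,0),4),'z90',np.round(np.nanpercentile(zz[:,2],90),4) if np.isfinite(zz).any() else '', 'atz',np.round(atz(c,ce[i],z,pose),4))
    return l,n
E
python3 - <<'E'
from h import *
c,pose=look('w4')
blobs(c,pose,(22,120,90),(35,255,255),.062)
for q,z in [('holderA',0.0),('wellA',0.031),('cup1',.0)]:
    for f in r.tip_of('wrist',q)[:3]:
        u,v=f['position'];print(q,round(f['conf'],2),np.round([u,v],1),np.round(atz(c,[u,v],z,pose),4))
E
```

```text
t 10.1 tcp [ 0.4402 -0.3044  0.2487] yaw -89.1 q7 -50.6 F [0.4 0.  0.2]
 blob [261, 78, 16, 18, 245] depth med [ 0.5333 -0.3187  0.0605] z90 0.0615 atz [ 0.533  -0.3187  0.062 ]
 blob [439, 124, 73, 108, 5075] depth med [ 0.4611 -0.5904  0.0883] z90 0.135 atz [ 0.4538 -0.6164  0.062 ]
 blob [53, 176, 41, 45, 1129] depth med [ 0.3799 -0.0248  0.0162] z90 0.0176 atz [ 0.3981 -0.0598  0.062 ]
cup1 0.68 [256.9 197.9] [ 0.3818 -0.3097  0.    ]
cup1 0.56 [264.3  32.9] [ 0.6067 -0.3152  0.    ]
```

View pics/w4.png

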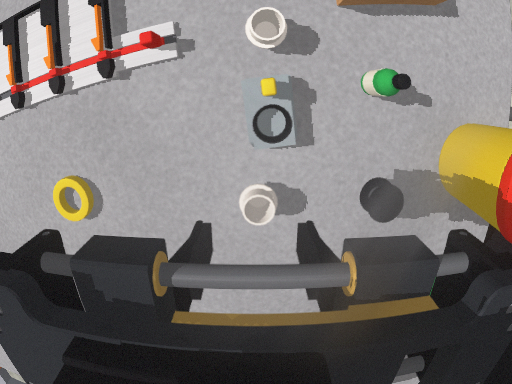

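```bash
cat >> h.py <<'E'
def holder(c,pose,tab_xy):
    """fit footprint (88x64) to cloud points near tab; returns origin xy, yaw of +x axis (deg), tab"""
    W=wcloud(c,pose);tab_xy=np.array(tab_xy)
    P=W.reshape(-1,3);P=P[np.isfinite(P).all(1)]
    d=np.linalg.norm(P[:,:2]-tab_xy,axis=1)
    T=P[(d<.022)&(P[:,2]>.052)];tab=T.mean(0)
    d=np.linalg.norm(P[:,:2]-tab[:2],axis=1)
    B=P[(d<.09)&(P[:,2]>.0255)&(P[:,2]<.037)]
    F=P[(d<.09)&(P[:,2]>.0045)&(P[:,2]<.037)]
    for n,Q in (('block',B),('flange',F)):
        # drop isolated points
        from scipy.spatial import cKDTree
        k=np.array([len(x) for x in cKDTree(Q[:,:2]).query_ball_point(Q[:,:2],.006)]);Q=Q[k>np.median(k)*.3]
        (cx,cy),(w,h),a=cv2.minAreaRect((Q[:,:2]*1000).astype(np.float32))
        print(n,'centre',round(cx,1),round(cy,1),'size',round(w,1),round(h,1),'ang',round(a%90,1),'n',len(Q),'zmed',np.round(np.median(Q[:,2]),4))
    print('tab',np.round(tab,4),len(T))
E
python3 - <<'E'
from h import *
d=dict(np.load('w4.npz'));pose=(d['p'],d['R'])
holder(d,pose,[.533,-.3187])
E
```

```text
block centre 537.5 -318.8 size 157.2 52.2 ang 8.7 n 1906 zmed 0.0297
flange centre 540.7 -318.3 size 164.1 64.6 ang 8.1 n 3729 zmed 0.0274
tab [ 0.5328 -0.3191  0.0603] 257
```

```bash
python3 - <<'E'
s=open('h.py').read()
s=s.replace("""    for n,Q in (('block',B),('flange',F)):
""","""    tip=r.tip_of('wrist','wellA') if wx is None else []
    if wx is None:
        w=[atz(c,f['position'],.031,pose)[:2] for f in tip];w=[x for x in w if .02<np.linalg.norm(x-tab[:2])<.07]
        if w: wx=w[0];print('well net',np.round(wx,4))
    e=np.array(wx)-tab[:2];e/=np.linalg.norm(e);nn=np.array([-e[1],e[0]])
    for n,Q in (('block',B),('flange',F)):
        q=Q[:,:2]-tab[:2];a_=q@e;b_=np.abs(q@nn);Q=Q[(a_>-.02)&(a_<.08)&(b_<.042)]
""").replace("def holder(c,pose,tab_xy):","def holder(c,pose,tab_xy,wx=None):")
open('h.py','w').write(s)
E
python3 - <<'E'
from h import *
d=dict(np.load('w4.npz'));pose=(d['p'],d['R'])
print(atz(d,[272,124],.031,pose))
holder(d,pose,[.533,-.3187],[.488,-.3257])
E
```

```text
[ 0.4882373  -0.32578176  0.031     ]
block centre 503.6 -324.0 size 88.5 52.2 ang 8.7 n 1838 zmed 0.0297
flange centre 503.6 -324.0 size 88.4 64.5 ang 9.0 n 3194 zmed 0.0287
tab [ 0.5328 -0.3191  0.0603] 257
```

Holder C fits cleanly: block 88×52, flange 88×64, origin (0.5036, -0.3240), x axis at 188.9°, tab top 0.0605–0.0615. I'll grip its tab.

>>> {"op": "carry_out", "data": {"commands": [[[0.03,-0.005,-0.03],0.07],[[0.06,-0.01,-0.06],0.139],[[0.0925,-0.0147,-0.09],0.139],[[0.0925,-0.0147,-0.12],0.139],[[0.0925,-0.0147,-0.14],0.139]]}}

```text
time: 10.8
tcp_pos: [0.5326, -0.3187, 0.1063]
tool_rot: [[0.987, 0.163, -0.003], [0.163, -0.987, 0.0], [-0.003, -0.001, -1.0]]
wrist_force: [-0.1, 0.1, -0.7]
gripper_width: 0.0523
grasp_force: 0.0
```

>>> {"op": "carry_out", "data": {"commands": [[[0,0,-0.03],0],[[0,0,-0.05],0],[[0,0,-0.058],0],[[0,0,-0.058],0],[[0,0,-0.058],0]]}}

```text
time: 11.3
tcp_pos: [0.5334, -0.3195, 0.0525]
tool_rot: [[0.987, 0.16, 0.001], [0.16, -0.987, -0.001], [0.001, 0.001, -1.0]]
wrist_force: [0.5, 0.6, 1.1]
gripper_width: 0.0526
grasp_force: 0.0
```

>>> {"op": "carry_out", "data": {"commands": [[[0,0,0],0],[[0,0,0],0],[[0,0,0],0],[[0,0,0],0],[[0,0,0],0]], "claw": 0.0, "squeeze": 60}}

```text
time: 11.8
tcp_pos: [0.5331, -0.319, 0.0517]
tool_rot: [[0.987, 0.159, 0.0], [0.159, -0.987, -0.0], [0.0, 0.0, -1.0]]
wrist_force: [-0.4, 0.6, -0.2]
gripper_width: 0.0204
grasp_force: 0.0
```

>>> {"op": "carry_out", "data": {"commands": [[[0,0,0],0],[[0,0,0],0],[[0,0,0.005],0],[[0,0,0.01],0],[[0,0,0.015],0]]}}

```text
time: 12.3
tcp_pos: [0.533, -0.319, 0.0669]
tool_rot: [[0.987, 0.159, -0.0], [0.159, -0.987, -0.0], [-0.0, 0.0, -1.0]]
wrist_force: [0.3, 0.2, -3.1]
gripper_width: 0.0157
grasp_force: 59.9
```

>>> {"op": "carry_out", "data": {"commands": [[[-0.006,0.04,0],0],[[-0.02,0.08,0],0],[[-0.04,0.12,0],0],[[-0.06,0.16,0],0],[[-0.078,0.189,0],0.1]]}}

```text
time: 12.8
tcp_pos: [0.454, -0.1276, 0.0663]
tool_rot: [[0.966, 0.259, -0.001], [0.259, -0.966, 0.001], [-0.0, -0.001, -1.0]]
wrist_force: [-0.4, 0.7, -2.3]
gripper_width: 0.0152
grasp_force: 59.9
```

>>> {"op": "carry_out", "data": {"commands": [[[0,0,0],0.14],[[0,0,0],0.28],[[0,0,0],0.42],[[0,0,0],0.56],[[0,0,0],0.7]]}}

```text
time: 13.3
tcp_pos: [0.4551, -0.1302, 0.067]
tool_rot: [[0.569, 0.822, 0.001], [0.822, -0.569, 0.0], [0.001, 0.0, -1.0]]
wrist_force: [-0.1, 0.8, -3.8]
gripper_width: 0.0158
grasp_force: 60.0
```

>>> {"op": "carry_out", "data": {"commands": [[[0,0,0],0.14],[[0,0,0],0.28],[[0,0,0],0.42],[[0,0,0],0.56],[[0,0,0],0.7]]}}

```text
time: 13.8
tcp_pos: [0.455, -0.1303, 0.0669]
tool_rot: [[-0.094, 0.996, 0.0], [0.996, 0.094, 0.0], [0.0, 0.0, -1.0]]
wrist_force: [0.1, -0.2, -3.5]
gripper_width: 0.0156
grasp_force: 60.0
```

>>> {"op": "carry_out", "data": {"commands": [[[0,0,0],0.14],[[0,0,0],0.28],[[0,0,0],0.42],[[0,0,0],0.56],[[0,0,0],0.7]]}}

```text
time: 14.3
tcp_pos: [0.455, -0.1303, 0.0669]
tool_rot: [[-0.713, 0.701, 0.0], [0.701, 0.713, 0.0], [-0.0, 0.0, -1.0]]
wrist_force: [0.1, 0.1, -2.7]
gripper_width: 0.0156
grasp_force: 60.0
```

>>> {"op": "carry_out", "data": {"commands": [[[0,0,0],0.14],[[0,0,0],0.28],[[0,0,0],0.42],[[0,0,0],0.56],[[0,0,0],0.7]]}}

```text
time: 14.8
tcp_pos: [0.455, -0.1304, 0.0669]
tool_rot: [[-0.997, 0.077, 0.0], [0.077, 0.997, -0.0], [-0.0, 0.0, -1.0]]
wrist_force: [0.1, 0.2, -3.2]
gripper_width: 0.0157
grasp_force: 60.0
```

>>> {"op": "carry_out", "data": {"commands": [[[0,0,0],0.12],[[0,0,0],0.24],[[0,0,0],0.24],[[0,0,0],0.24],[[0,0,0],0.24]]}}

```text
time: 15.3
tcp_pos: [0.455, -0.1302, 0.0667]
tool_rot: [[-0.988, -0.155, 0.0], [-0.155, 0.988, 0.0], [-0.0, 0.0, -1.0]]
wrist_force: [-0.6, -0.3, -2.7]
gripper_width: 0.0155
grasp_force: 60.0
```

Run:
```python
from h import *
c,pose=look('w5')
W=wcloud(c,pose)
# held holder: block/flange tops relative to TCP in tool axes
P=W.reshape(-1,3);P=P[np.isfinite(P).all(1)]
q=(P-pose[0])@pose[1]  # tool coords
R=pose[1]
# holder +x = -tool x ; 
for lo,hi in [(.0,.05),]:
    for a in np.arange(-.07,.03,.01):
        k=(np.abs(q[:,0]-a)<.005)&(np.abs(q[:,1])<.036)&(q[:,2]>-.02)&(q[:,2]<.07)
        z=P[k,2]
        if k.sum()>5: print(round(a,3),k.sum(),np.round(np.percentile(z,[5,50,90,97]),4))
print(np.round(R[:,0],3))
```

```text
t 15.3 tcp [ 0.455  -0.1302  0.0667] yaw 98.9 q7 114.9 F [-0.6 -0.3 -2.7]
-0.07 125 [0.0331 0.034  0.0349 0.0352]
-0.06 618 [0.0249 0.0326 0.035  0.0354]
-0.02 21 [-0.0018  0.0003  0.0184  0.0189]
-0.01 87 [-0.0011  0.0193  0.0431  0.0434]
0.0 623 [0.0204 0.0455 0.0757 0.076 ]
0.01 2946 [0.0444 0.0637 0.079  0.0847]
0.02 3436 [-0.0016  0.0274  0.0462  0.0469]
[-0.988 -0.155 -0.   ]
```

View pics/w5.png

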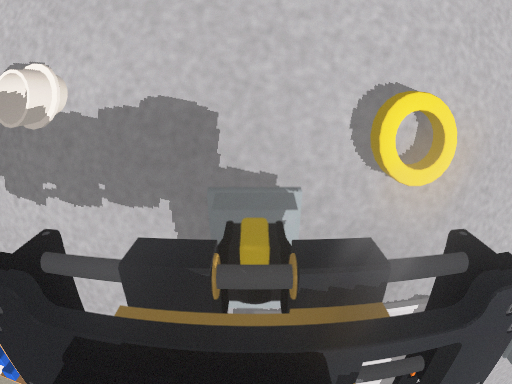

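The holder is level across but droops about 7° at its front (front top 0.035 against rear 0.046). I'll raise it, align with bay 3, and let the dock floor level it at the tapered entry.

>>> {"op": "carry_out", "data": {"commands": [[[0,0,0.011],0.003],[[0.003,0.018,0.011],0.003],[[0.006,0.036,0.011],0.003],[[0.0092,0.0546,0.011],0.003],[[0.0092,0.0546,0.011],0.003]]}}

```text
time: 15.85
tcp_pos: [0.465, -0.073, 0.0783]
tool_rot: [[-0.987, -0.163, 0.001], [-0.163, 0.987, 0.001], [-0.001, 0.001, -1.0]]
wrist_force: [0.0, -0.2, -3.0]
gripper_width: 0.0158
grasp_force: 60.0
```

>>> {"op": "carry_out", "data": {"commands": [[[0.01,0.0016,0],0],[[0.0198,0.0031,0],0],[[0.0198,0.0031,-0.004],0],[[0.0198,0.0031,-0.008],0],[[0.0198,0.0031,-0.01],0]]}}

```text
time: 16.35
tcp_pos: [0.4834, -0.0728, 0.0668]
tool_rot: [[-0.987, -0.16, -0.002], [-0.16, 0.987, -0.0], [0.002, 0.0, -1.0]]
wrist_force: [-1.5, 0.0, -3.0]
gripper_width: 0.016
grasp_force: 60.0
```

>>> {"op": "carry_out", "data": {"commands": [[[0,0,-0.001],0],[[0,0,-0.002],0],[[0,0,-0.003],0],[[0,0,-0.004],0],[[0,0,-0.004],0]]}}

```text
time: 16.85
tcp_pos: [0.484, -0.0724, 0.0635]
tool_rot: [[-0.987, -0.161, -0.0], [-0.161, 0.987, 0.0], [0.0, 0.0, -1.0]]
wrist_force: [-0.1, -0.3, -2.9]
gripper_width: 0.0156
grasp_force: 60.0
```

```bash
cat >> h.py <<'E'
def held(c,pose):
    P=wcloud(c,pose).reshape(-1,3);P=P[np.isfinite(P).all(1)]
    q=(P-pose[0])@pose[1]
    for a in (-.075,-.07,-.065,-.06,-.055,.005,.01,.015,.02):
        k=(np.abs(q[:,0]-a)<.0025)&(np.abs(q[:,1])<.03)&(q[:,2]>.012)&(q[:,2]<.07)
        if k.sum()>5: print(a,k.sum(),np.round(np.percentile(P[k,2],[10,50,90]),4))
E
python3 - <<'E'
from h import *
c,pose=look('w6');held(c,pose)
d=dict(np.load('w5.npz'));print('w5');held(d,(d['p'],d['R']))
cv2.imwrite('pics/w6c.png',cv2.resize(cv2.imread('pics/w6.png')[170:384,150:400],None,fx=2.5,fy=2.5))
c=r.capture('side');save('s6',c)
cv2.imwrite('pics/s6c.png',cv2.resize(c['frame'][150:260,200:360,::-1],None,fx=4.5,fy=4.5,interpolation=cv2.INTER_CUBIC))
E
```

```text
t 16.85 tcp [ 0.484  -0.0724  0.0635] yaw 99.2 q7 108.3 F [-0.1 -0.3 -2.9]
-0.07 24 [0.0297 0.0302 0.0304]
-0.065 220 [0.0304 0.0311 0.0319]
-0.06 391 [0.0233 0.0292 0.032 ]
-0.055 110 [0.0211 0.0242 0.0289]
0.005 176 [0.0407 0.0414 0.0422]
0.01 390 [0.0414 0.0423 0.0491]
0.015 785 [0.042  0.0431 0.049 ]
0.02 2253 [-0.001   0.029   0.0428]
w5
-0.07 17 [0.0329 0.0333 0.0336]
-0.065 225 [0.0337 0.0343 0.0349]
-0.06 396 [0.0266 0.0324 0.0351]
-0.055 106 [0.0245 0.0268 0.0317]
0.005 169 [0.0438 0.0445 0.0454]
0.01 385 [0.0445 0.0455 0.0518]
0.015 800 [0.0451 0.0462 0.0521]
0.02 2336 [-0.0012  0.0314  0.0459]
```

View pics/s6c.png

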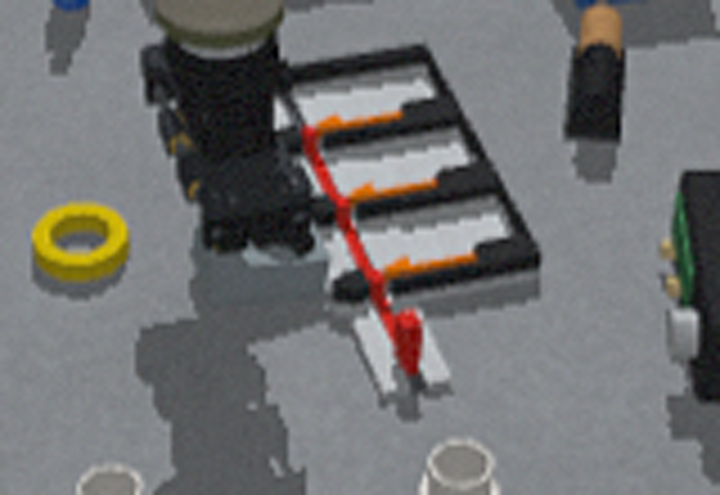

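The holder is still in front of the dock: its drooped front edge is at table level just short of the floor edge. I'll raise it, go further in and lower.

>>> {"op": "carry_out", "data": {"commands": [[[0,0,0.013],0],[[0.008,0.0013,0.013],0],[[0.0158,0.0025,0.013],0],[[0.0217,0.0035,0.013],0],[[0.0217,0.0035,0.013],0]]}}

```text
time: 17.45
tcp_pos: [0.5067, -0.0685, 0.0764]
tool_rot: [[-0.987, -0.161, 0.0], [-0.161, 0.987, -0.0], [-0.0, -0.0, -1.0]]
wrist_force: [0.2, -0.0, -3.0]
gripper_width: 0.0154
grasp_force: 60.0
```

>>> {"op": "carry_out", "data": {"commands": [[[0,0,-0.002],0],[[0,0,-0.004],0],[[0,0,-0.006],0],[[0,0,-0.008],0],[[0,0,-0.008],0]]}}

```text
time: 17.95
tcp_pos: [0.5053, -0.0692, 0.0691]
tool_rot: [[-0.987, -0.16, -0.001], [-0.16, 0.987, 0.0], [0.001, 0.001, -1.0]]
wrist_force: [-8.2, 0.4, 10.7]
gripper_width: 0.0154
grasp_force: 60.0
```

>>> {"op": "carry_out", "data": {"commands": [[[0,0,-0.002],0],[[0,0,-0.004],0],[[0,0,-0.006],0],[[0,0,-0.006],0],[[0,0,-0.006],0]]}}

```text
time: 18.45
tcp_pos: [0.5054, -0.0694, 0.0633]
tool_rot: [[-0.987, -0.16, -0.001], [-0.16, 0.987, 0.0], [0.001, 0.0, -1.0]]
wrist_force: [-8.4, -1.4, 12.0]
gripper_width: 0.0157
grasp_force: 60.0
```

Run:
```python
from h import *
c,pose=look('w7');held(c,pose)
```

```text
t 18.45 tcp [ 0.5054 -0.0694  0.0633] yaw 99.2 q7 108.6 F [-8.4 -1.4 12. ]
-0.07 8 [0.0369 0.0372 0.0374]
-0.065 281 [0.0367 0.0378 0.0385]
-0.06 676 [0.0221 0.0314 0.038 ]
-0.055 101 [0.0214 0.0286 0.0385]
0.005 181 [0.0404 0.0414 0.042 ]
0.01 421 [0.0407 0.0417 0.0488]
0.015 1062 [-0.0012  0.0417  0.0474]
0.02 2140 [-0.0012  0.0222  0.0398]
```

>>> {"op": "carry_out", "data": {"commands": [[[0,0,-0.001],0],[[0,0,-0.002],0],[[0,0,-0.003],0],[[0,0,-0.0035],0],[[0,0,-0.0035],0]]}}

```text
time: 19.0
tcp_pos: [0.5054, -0.0695, 0.0599]
tool_rot: [[-0.987, -0.16, -0.0], [-0.16, 0.987, 0.0], [0.0, 0.0, -1.0]]
wrist_force: [-8.2, -2.0, 12.6]
gripper_width: 0.0154
grasp_force: 60.0
```

>>> {"op": "carry_out", "data": {"commands": [[[0.006,0.001,0],0],[[0.012,0.0019,0],0],[[0.018,0.0028,0],0],[[0.024,0.0038,0],0],[[0.03,0.0047,0],0]]}}

```text
time: 19.5
tcp_pos: [0.5351, -0.0647, 0.0598]
tool_rot: [[-0.987, -0.16, -0.002], [-0.16, 0.987, 0.0], [0.002, 0.001, -1.0]]
wrist_force: [-14.1, 0.5, 17.5]
gripper_width: 0.0156
grasp_force: 60.0
```

Run:
```python
from h import *
c,pose=look('w8');held(c,pose)
```

```text
t 19.5 tcp [ 0.5351 -0.0647  0.0598] yaw 99.2 q7 109.0 F [-14.1   0.5  17.5]
-0.065 181 [0.0323 0.037  0.0381]
-0.06 786 [0.0175 0.0285 0.0375]
-0.055 99 [0.0192 0.0343 0.0379]
0.005 182 [0.037  0.0379 0.0387]
0.01 445 [0.0372 0.0381 0.0447]
0.015 2002 [-0.001   0.0273  0.0388]
0.02 1065 [-0.0015  0.0001  0.0362]
```

>>> {"op": "carry_out", "data": {"commands": [[[0.008,0.0013,0.0005],0],[[0.016,0.0026,0.0005],0],[[0.024,0.0038,0.0005],0],[[0.032,0.0051,0.0005],0],[[0.04,0.0064,0.0005],0]]}}

```text
time: 20.05
tcp_pos: [0.5753, -0.0573, 0.0602]
tool_rot: [[-0.987, -0.161, -0.002], [-0.161, 0.987, 0.001], [0.001, 0.002, -1.0]]
wrist_force: [-10.2, 1.4, 10.2]
gripper_width: 0.0157
grasp_force: 60.0
```

>>> {"op": "carry_out", "data": {"commands": [[[0.006,0.001,0],0],[[0.012,0.0019,0],0],[[0.018,0.0029,0],0],[[0.024,0.0038,0],0],[[0.03,0.0048,0],0]]}}

```text
time: 20.55
tcp_pos: [0.6053, -0.0525, 0.0602]
tool_rot: [[-0.987, -0.16, -0.001], [-0.16, 0.987, 0.001], [0.001, 0.002, -1.0]]
wrist_force: [-8.7, 2.7, 9.6]
gripper_width: 0.0158
grasp_force: 60.0
```

>>> {"op": "carry_out", "data": {"commands": [[[0.004,0.0006,0],0],[[0.008,0.0013,0],0],[[0.012,0.0019,0],0],[[0.016,0.0025,0],0],[[0.018,0.0029,0],0]]}}

```text
time: 21.05
tcp_pos: [0.6234, -0.0495, 0.0602]
tool_rot: [[-0.987, -0.16, -0.001], [-0.16, 0.987, 0.001], [0.001, 0.002, -1.0]]
wrist_force: [-8.7, 1.3, 9.1]
gripper_width: 0.0155
grasp_force: 60.0
```

>>> {"op": "carry_out", "data": {"commands": [[[0.001,0.0002,0],0],[[0.002,0.0003,0],0],[[0.003,0.0005,0],0],[[0.003,0.0005,0],0],[[0.003,0.0005,0],0]]}}

```text
time: 21.55
tcp_pos: [0.6268, -0.0496, 0.0603]
tool_rot: [[-0.987, -0.16, 0.0], [-0.16, 0.987, 0.0], [-0.0, 0.0, -1.0]]
wrist_force: [-5.7, 0.2, 6.2]
gripper_width: 0.0157
grasp_force: 60.0
```

>>> {"op": "carry_out", "data": {"commands": [[[0.001,0.0002,0],0],[[0.002,0.0003,0],0],[[0.003,0.0005,0],0],[[0.003,0.0005,0],0],[[0.003,0.0005,0],0]]}}

```text
time: 22.05
tcp_pos: [0.6276, -0.0496, 0.0602]
tool_rot: [[-0.987, -0.16, -0.005], [-0.16, 0.987, 0.001], [0.004, 0.001, -1.0]]
wrist_force: [-17.1, -0.4, 16.2]
gripper_width: 0.0156
grasp_force: 60.0
```

Run:
```python
from h import *
c,pose=look('w9');held(c,pose)
cv2.imwrite('pics/w9c.png',cv2.resize(cv2.imread('pics/w9.png')[110:384,110:410],None,fx=2,fy=2))
```

```text
t 22.05 tcp [ 0.6276 -0.0496  0.0602] yaw 99.2 q7 108.8 F [-17.1  -0.4  16.2]
-0.065 196 [0.0326 0.0371 0.0382]
-0.06 770 [0.018  0.0286 0.0378]
-0.055 101 [0.0185 0.0353 0.0379]
0.005 187 [0.0374 0.0383 0.039 ]
0.01 459 [0.0375 0.0385 0.0454]
0.015 1636 [0.0112 0.0341 0.0394]
0.02 1186 [0.0065 0.0122 0.0365]
```

View pics/w9c.png

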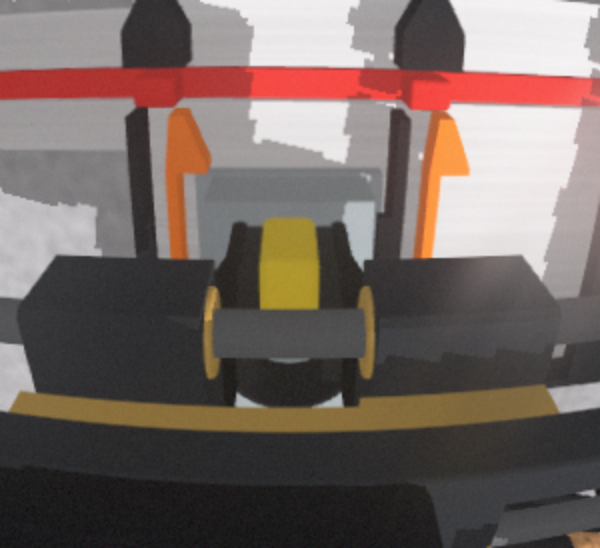

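Holder is home: rear flange edge at crop row 170, with the catch nose (crop 195,150) sprung out behind it and stop force up to 17 N. I'll release and go to the left holders.

>>> {"op": "carry_out", "data": {"commands": [[[-0.003,-0.0005,0],0],[[-0.003,-0.0005,0],0],[[-0.003,-0.0005,0],0],[[-0.003,-0.0005,0.02],0],[[-0.003,-0.0005,0.06],0]], "claw": 0.45}}

```text
time: 22.6
tcp_pos: [0.625, -0.0492, 0.1173]
tool_rot: [[-0.987, -0.161, -0.005], [-0.161, 0.987, -0.0], [0.005, 0.001, -1.0]]
wrist_force: [0.8, -0.2, -0.1]
gripper_width: 0.038
grasp_force: 0.0
```

>>> {"op": "carry_out", "data": {"commands": [[[0,0,0.04],0],[[0,0.01,0.08],0],[[0.004,0.05,0.11],0],[[0.008,0.09,0.14],0],[[0.012,0.13,0.16],0]]}}

```text
time: 23.1
tcp_pos: [0.6394, 0.0819, 0.2823]
tool_rot: [[-0.987, -0.16, 0.003], [-0.16, 0.987, 0.001], [-0.003, 0.0, -1.0]]
wrist_force: [0.7, 0.7, -0.1]
gripper_width: 0.0391
grasp_force: 0.0
```

>>> {"op": "carry_out", "data": {"commands": [[[0.004,0.04,0],0],[[0.008,0.08,0],0],[[0.012,0.12,0],0],[[0.016,0.16,0],0],[[0.02,0.2,0],0]]}}

```text
time: 23.6
tcp_pos: [0.6589, 0.2823, 0.2796]
tool_rot: [[-0.987, -0.161, 0.0], [-0.161, 0.987, 0.0], [-0.0, 0.0, -1.0]]
wrist_force: [0.7, -0.6, -1.3]
gripper_width: 0.0389
grasp_force: 0.0
```

>>> {"op": "carry_out", "data": {"commands": [[[0,0.03,0],0],[[0,0.04,0],0],[[0,0.04,0],0],[[0,0.04,0],0],[[0,0.04,0],0]]}}

```text
time: 24.1
tcp_pos: [0.6595, 0.3182, 0.28]
tool_rot: [[-0.987, -0.158, 0.001], [-0.158, 0.987, -0.001], [-0.001, -0.001, -1.0]]
wrist_force: [-0.0, -0.7, 0.8]
gripper_width: 0.0391
grasp_force: 0.0
```

Run:
```python
from h import *
c,pose=look('w10')
W=wcloud(c,pose)
blobs(c,pose,(22,120,90),(35,255,255),.062)
hsv=cv2.cvtColor(c['frame'],cv2.COLOR_RGB2HSV)
n,l,st,ce=cv2.connectedComponentsWithStats(cv2.inRange(hsv,(22,120,90),(35,255,255)))
for i in range(1,n):
    if 80<st[i,4]<900:
        z=W[l==i]
        if np.nanpercentile(z[:,2],90)>.05 and np.nanpercentile(z[:,2],90)<.07:
            try: holder(c,pose,np.nanmedian(z,0)[:2])
            except Exception as e: print(e)
```

```text
t 24.1 tcp [0.6595 0.3182 0.28  ] yaw 99.1 q7 75.1 F [-0.  -0.7  0.8]
 blob [277, 49, 14, 18, 228] depth med [0.5236 0.3318 0.0603] z90 0.0615 atz [0.5241 0.3315 0.062 ]
 blob [485, 79, 27, 108, 1377] depth med [0.57   0.5747 0.1809] z90 0.1818 atz [0.5597 0.7086 0.062 ]
 blob [14, 102, 18, 15, 223] depth med [ 0.6236 -0.0435  0.0617] z90 0.0688 atz [ 0.623  -0.0423  0.062 ]
 blob [359, 127, 39, 40, 1208] depth med [0.6105 0.4843 0.0388] z90 0.0399 atz [0.6083 0.4734 0.062 ]
 blob [267, 141, 14, 18, 214] depth med [0.6378 0.3385 0.0602] z90 0.0616 atz [0.6374 0.3383 0.062 ]
well net [0.4733 0.3274]
block centre 492.3 328.5 size 89.1 52.5 ang 8.1 n 1511 zmed 0.0297
flange centre 492.4 327.9 size 89.0 63.9 ang 7.8 n 2683 zmed 0.0285
tab [0.5222 0.3324 0.0602] 210
well net [ 0.6532 -0.0209]
block centre 653.0 -43.7 size 88.2 52.3 ang 8.5 n 344 zmed 0.0321
flange centre 646.6 -26.5 size 99.9 83.8 ang 40.1 n 1811 zmed 0.021
tab [ 0.6236 -0.0458  0.0637] 166
unsupported operand type(s) for -: 'NoneType' and 'float'
```

View pics/w10.png

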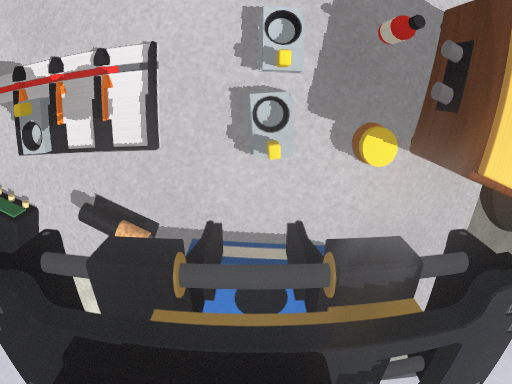

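Run:
```python
from h import *
d=dict(np.load('w10.npz'));pose=(d['p'],d['R'])
for uv,t in (((271,113),(.6378,.3385)),((283,27),(.5236,.3318))):
    w=atz(d,uv,.031,pose)[:2];print('well',w);holder(d,pose,t,w)
```

```text
well [0.59484482 0.32992749]
block centre 608.9 333.0 size 85.1 52.1 ang 13.2 n 1437 zmed 0.0298
flange centre 609.0 333.0 size 85.1 64.2 ang 13.4 n 2594 zmed 0.0286
tab [0.6301 0.3365 0.3539] 14868
well [0.47800719 0.32663445]
block centre 492.3 328.5 size 89.1 52.5 ang 8.1 n 1511 zmed 0.0297
flange centre 492.4 327.9 size 89.0 63.9 ang 7.8 n 2683 zmed 0.0285
tab [0.5222 0.3324 0.0602] 210
```

The two left holders have tabs at (275,150) and (285,58) px. The nearer fits at about (0.609, 0.332), yaw 193°, and the farther at (0.492, 0.328), yaw 188°; tab tops are at about 0.0615. I'll pick the nearer one.

>>> {"op": "carry_out", "data": {"commands": [[[-0.0225,0.0206,-0.03],0.073],[[-0.0225,0.0206,-0.07],0.073],[[-0.0225,0.0206,-0.11],0.073],[[-0.0225,0.0206,-0.14],0.073],[[-0.0225,0.0206,-0.16],0.073]]}}

```text
time: 24.8
tcp_pos: [0.6353, 0.3402, 0.1169]
tool_rot: [[-0.973, -0.232, -0.002], [-0.232, 0.973, -0.001], [0.003, -0.001, -1.0]]
wrist_force: [-0.4, 0.2, 0.3]
gripper_width: 0.0394
grasp_force: 0.0
```

>>> {"op": "carry_out", "data": {"commands": [[[0,0,-0.03],0],[[0,0,-0.055],0],[[0,0,-0.068],0],[[0,0,-0.068],0],[[0,0,-0.068],0]]}}

```text
time: 25.3
tcp_pos: [0.6367, 0.341, 0.0523]
tool_rot: [[-0.973, -0.232, 0.001], [-0.232, 0.973, 0.0], [-0.001, 0.0, -1.0]]
wrist_force: [0.5, -0.3, 0.5]
gripper_width: 0.0389
grasp_force: 0.0
```

>>> {"op": "carry_out", "data": {"commands": [[[0,0,0],0],[[0,0,0],0],[[0,0,0],0],[[0,0,0],0],[[0,0,0],0]], "claw": 0.0, "squeeze": 60}}

```text
time: 25.8
tcp_pos: [0.6366, 0.3408, 0.0519]
tool_rot: [[-0.973, -0.232, 0.0], [-0.232, 0.973, -0.0], [-0.0, -0.0, -1.0]]
wrist_force: [-1.0, -1.5, 2.4]
gripper_width: 0.0154
grasp_force: 60.0
```

>>> {"op": "carry_out", "data": {"commands": [[[0,0,0.003],0],[[0,0,0.006],0],[[0,0,0.009],0],[[0,0,0.012],0],[[0,0,0.015],0]]}}

```text
time: 26.3
tcp_pos: [0.6362, 0.3411, 0.0668]
tool_rot: [[-0.973, -0.232, -0.0], [-0.232, 0.973, 0.0], [0.0, 0.0, -1.0]]
wrist_force: [0.5, 0.3, -2.5]
gripper_width: 0.0155
grasp_force: 60.0
```

```bash
sed -i 's/(P\[:,2\]>.052)\]/(P[:,2]>.052)\&(P[:,2]<.075)]/' h.py
python3 - <<'E'
from h import *
c,pose=look('w11');held(c,pose)
E
```

```text
t 26.3 tcp [0.6362 0.3411 0.0668] yaw 103.4 q7 78.0 F [ 0.5  0.3 -2.5]
-0.075 46 [-0.0015 -0.0009 -0.0003]
0.005 403 [0.044  0.045  0.0527]
0.01 601 [0.044  0.0448 0.0504]
0.015 707 [0.0438 0.0447 0.0457]
0.02 909 [0.0339 0.0442 0.0453]
```

>>> {"op": "carry_out", "data": {"commands": [[[0,-0.04,0],0],[[0,-0.08,0],0],[[0,-0.101,0],0],[[-0.04,-0.101,0],0],[[-0.08,-0.101,0],0]]}}

```text
time: 26.85
tcp_pos: [0.556, 0.2387, 0.0665]
tool_rot: [[-0.973, -0.229, 0.001], [-0.229, 0.973, 0.0], [-0.001, -0.0, -1.0]]
wrist_force: [-0.4, 1.3, -1.9]
gripper_width: 0.0152
grasp_force: 60.0
```

>>> {"op": "carry_out", "data": {"commands": [[[-0.04,0,0],0],[[-0.08,0,0],0],[[-0.12,0,0],0],[[-0.127,-0.04,0],0],[[-0.127,-0.08,0],0]]}}

```text
time: 27.35
tcp_pos: [0.4277, 0.1606, 0.0669]
tool_rot: [[-0.972, -0.237, 0.0], [-0.237, 0.972, 0.001], [-0.0, 0.001, -1.0]]
wrist_force: [1.6, -1.1, -2.6]
gripper_width: 0.0153
grasp_force: 60.0
```

>>> {"op": "carry_out", "data": {"commands": [[[0,-0.04,0],-0.14],[[0,-0.04,0],-0.28],[[0,-0.04,0],-0.42],[[0,-0.04,0],-0.56],[[0,-0.04,0],-0.7]]}}

```text
time: 27.85
tcp_pos: [0.4295, 0.1202, 0.067]
tool_rot: [[-0.891, 0.454, 0.001], [0.454, 0.891, 0.001], [-0.0, 0.001, -1.0]]
wrist_force: [-0.2, 0.9, -2.3]
gripper_width: 0.0156
grasp_force: 59.9
```

>>> {"op": "carry_out", "data": {"commands": [[[0,0,0],-0.14],[[0,0,0],-0.28],[[0,0,0],-0.42],[[0,0,0],-0.56],[[0,0,0],-0.7]]}}

```text
time: 28.35
tcp_pos: [0.4294, 0.1202, 0.0669]
tool_rot: [[-0.389, 0.921, 0.001], [0.921, 0.389, 0.001], [0.0, 0.001, -1.0]]
wrist_force: [0.6, -0.2, -2.8]
gripper_width: 0.0152
grasp_force: 59.9
```

>>> {"op": "carry_out", "data": {"commands": [[[0,0,0],-0.14],[[0,0,0],-0.28],[[0,0,0],-0.42],[[0,0,0],-0.56],[[0,0,0],-0.7]]}}

```text
time: 28.85
tcp_pos: [0.4294, 0.1203, 0.0669]
tool_rot: [[0.296, 0.955, 0.001], [0.955, -0.296, 0.001], [0.001, 0.0, -1.0]]
wrist_force: [0.3, 0.3, -2.6]
gripper_width: 0.0156
grasp_force: 59.9
```

>>> {"op": "carry_out", "data": {"commands": [[[0,0,0],-0.14],[[0,0,0],-0.28],[[0,0,0],-0.42],[[0,0,0],-0.56],[[0,0,0],-0.7]]}}

```text
time: 29.35
tcp_pos: [0.4294, 0.1203, 0.0669]
tool_rot: [[0.842, 0.54, 0.001], [0.54, -0.842, 0.001], [0.001, -0.0, -1.0]]
wrist_force: [-0.4, 0.2, -2.5]
gripper_width: 0.0157
grasp_force: 59.9
```

>>> {"op": "carry_out", "data": {"commands": [[[0,0,0],-0.14],[[0,0,0],-0.28],[[0,0,0],-0.42],[[0,0,0],-0.42],[[0,0,0],-0.42]]}}

```text
time: 29.85
tcp_pos: [0.4294, 0.1202, 0.0668]
tool_rot: [[0.987, 0.16, 0.0], [0.16, -0.987, 0.0], [0.0, -0.0, -1.0]]
wrist_force: [-0.5, 0.3, -2.7]
gripper_width: 0.0154
grasp_force: 60.0
```

```bash
sed -i 's/(-.075,-.07,-.065,-.06,-.055,.005,.01,.015,.02)/(-.07,-.065,-.06,.005,.01,.015,.02,.06,.065,.07,.075)/' h.py
python3 - <<'E'
from h import *
c,pose=look('w12');held(c,pose)
E
```

```text
t 29.85 tcp [0.4294 0.1202 0.0668] yaw -80.8 q7 -97.0 F [-0.5  0.3 -2.7]
0.005 537 [0.044  0.045  0.0522]
0.01 768 [0.0439 0.0448 0.0516]
0.015 726 [0.0431 0.0446 0.0454]
0.02 1078 [0.0239 0.0387 0.0451]
0.06 691 [0.0432 0.0445 0.0454]
0.065 888 [0.0218 0.0446 0.0456]
0.07 996 [-0.0018 -0.0005  0.0403]
0.075 592 [-0.0021 -0.0012 -0.0003]
```

This holder is held level (tops 0.045 front and rear). Aligning with bay 1.

>>> {"op": "carry_out", "data": {"commands": [[[0.007,-0.0221,0],-0.001],[[0.007,-0.0221,0],-0.001],[[0.02,-0.02,0],-0.001],[[0.034,-0.0178,0],-0.001],[[0.0465,-0.0158,0],-0.001]]}}

```text
time: 30.4
tcp_pos: [0.4763, 0.1048, 0.0666]
tool_rot: [[0.988, 0.157, 0.0], [0.157, -0.988, 0.0], [0.0, -0.0, -1.0]]
wrist_force: [0.3, -0.4, -1.9]
gripper_width: 0.0157
grasp_force: 60.0
```

>>> {"op": "carry_out", "data": {"commands": [[[0,0,-0.002],0],[[0,0,-0.004],0],[[0,0,-0.006],0],[[0,0,-0.006],0],[[0,0,-0.006],0]]}}

```text
time: 30.9
tcp_pos: [0.4754, 0.1042, 0.0605]
tool_rot: [[0.988, 0.154, -0.0], [0.154, -0.988, 0.0], [-0.0, -0.0, -1.0]]
wrist_force: [-0.1, 0.8, -3.0]
gripper_width: 0.0151
grasp_force: 60.0
```

>>> {"op": "carry_out", "data": {"commands": [[[0.006,0.001,0],0],[[0.012,0.0019,0],0],[[0.018,0.0028,0],0],[[0.024,0.0038,0],0],[[0.03,0.0047,0],0]]}}

```text
time: 31.4
tcp_pos: [0.5064, 0.109, 0.0605]
tool_rot: [[0.988, 0.154, 0.0], [0.154, -0.988, -0.0], [0.0, 0.0, -1.0]]
wrist_force: [0.1, -0.8, -3.2]
gripper_width: 0.0157
grasp_force: 60.0
```

Run:
```python
from h import *
c,pose=look('w13');held(c,pose)
```

```text
t 31.4 tcp [0.5064 0.109  0.0605] yaw -81.1 q7 -87.3 F [ 0.1 -0.8 -3.2]
0.005 541 [0.0376 0.0386 0.0457]
0.01 769 [0.0377 0.0386 0.0454]
0.015 734 [0.0367 0.0383 0.0391]
0.02 1077 [0.0174 0.0324 0.0388]
0.06 693 [0.0368 0.0382 0.0391]
0.065 820 [0.0375 0.0384 0.0392]
0.07 1059 [0.0062 0.0075 0.0337]
0.075 706 [0.0061 0.0069 0.0081]
```

View pics/w13.png

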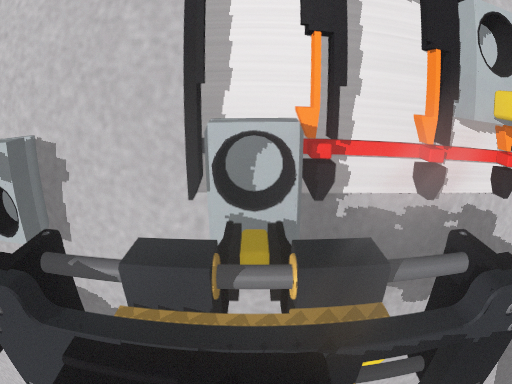

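Holder is centred between bay 1's walls (block 208–302 px against the walls at 195 and 305+), with catch ahead. I'll push it in.

>>> {"op": "carry_out", "data": {"commands": [[[0.008,0.0013,-0.0005],0],[[0.016,0.0026,-0.0005],0],[[0.024,0.0038,-0.0005],0],[[0.032,0.0051,-0.0005],0],[[0.04,0.0064,-0.0005],0]]}}

```text
time: 31.95
tcp_pos: [0.546, 0.116, 0.0599]
tool_rot: [[0.988, 0.155, -0.001], [0.155, -0.988, 0.0], [-0.001, -0.001, -1.0]]
wrist_force: [-3.7, 3.0, -0.6]
gripper_width: 0.015
grasp_force: 60.0
```

>>> {"op": "carry_out", "data": {"commands": [[[0.006,0.001,0],0],[[0.012,0.0019,0],0],[[0.018,0.0029,0],0],[[0.024,0.0038,0],0],[[0.03,0.0048,0],0]]}}

```text
time: 32.45
tcp_pos: [0.5762, 0.1203, 0.06]
tool_rot: [[0.988, 0.154, -0.0], [0.154, -0.988, -0.0], [-0.0, 0.0, -1.0]]
wrist_force: [-3.4, 2.1, -0.8]
gripper_width: 0.0153
grasp_force: 60.0
```

>>> {"op": "carry_out", "data": {"commands": [[[0.005,0.0008,0],0],[[0.01,0.0016,0],0],[[0.015,0.0024,0],0],[[0.02,0.0032,0],0],[[0.02,0.0032,0],0]]}}

```text
time: 32.95
tcp_pos: [0.5968, 0.1235, 0.0601]
tool_rot: [[0.988, 0.154, 0.001], [0.154, -0.988, -0.0], [0.001, 0.0, -1.0]]
wrist_force: [0.8, 2.1, -4.2]
gripper_width: 0.0157
grasp_force: 60.0
```

>>> {"op": "carry_out", "data": {"commands": [[[0.001,0.0002,0],0],[[0.002,0.0003,0],0],[[0.003,0.0005,0],0],[[0.004,0.0006,0],0],[[0.004,0.0006,0],0]]}}

```text
time: 33.45
tcp_pos: [0.6, 0.1239, 0.0601]
tool_rot: [[0.988, 0.154, 0.0], [0.154, -0.988, -0.0], [0.0, 0.0, -1.0]]
wrist_force: [1.3, 0.0, -3.4]
gripper_width: 0.0158
grasp_force: 60.0
```

>>> {"op": "carry_out", "data": {"commands": [[[0.001,0.0002,0],0],[[0.002,0.0003,0],0],[[0.003,0.0005,0],0],[[0.004,0.0006,0],0],[[0.004,0.0006,0],0]]}}

```text
time: 33.95
tcp_pos: [0.6038, 0.1243, 0.06]
tool_rot: [[0.988, 0.154, -0.0], [0.154, -0.988, -0.0], [-0.0, 0.0, -1.0]]
wrist_force: [0.2, -0.1, -2.9]
gripper_width: 0.0157
grasp_force: 60.0
```

>>> {"op": "carry_out", "data": {"commands": [[[0.001,0.0002,0],0],[[0.002,0.0003,0],0],[[0.003,0.0005,0],0],[[0.003,0.0005,0],0],[[0.003,0.0005,0],0]]}}

```text
time: 34.45
tcp_pos: [0.604, 0.1247, 0.0599]
tool_rot: [[0.988, 0.154, -0.006], [0.154, -0.988, -0.0], [-0.006, -0.001, -1.0]]
wrist_force: [-16.1, -0.8, 10.1]
gripper_width: 0.0153
grasp_force: 60.0
```

>>> {"op": "carry_out", "data": {"commands": [[[-0.003,-0.0005,0],0],[[-0.003,-0.0005,0],0],[[-0.003,-0.0005,0],0],[[-0.003,-0.0005,0.02],0],[[-0.003,-0.0005,0.06],0]], "claw": 0.45}}

```text
time: 34.95
tcp_pos: [0.6022, 0.1244, 0.1182]
tool_rot: [[0.988, 0.155, -0.004], [0.154, -0.988, -0.002], [-0.005, 0.001, -1.0]]
wrist_force: [0.5, 1.4, -0.3]
gripper_width: 0.038
grasp_force: 0.0
```

>>> {"op": "carry_out", "data": {"commands": [[[0,0,0.045],0],[[-0.02,0.02,0.08],0],[[-0.05,0.05,0.1],0],[[-0.08,0.08,0.12],0],[[-0.1,0.12,0.13],0]]}}

```text
time: 35.45
tcp_pos: [0.5034, 0.2446, 0.2526]
tool_rot: [[0.988, 0.152, 0.003], [0.152, -0.988, 0.002], [0.003, -0.002, -1.0]]
wrist_force: [0.5, 0.8, -0.2]
gripper_width: 0.0394
grasp_force: 0.0
```

>>> {"op": "carry_out", "data": {"commands": [[[-0.03,0.04,0],-0.01],[[-0.06,0.08,0],-0.01],[[-0.061,0.086,0],-0.01],[[-0.061,0.086,0],-0.01],[[-0.061,0.086,0],-0.01]]}}

```text
time: 35.95
tcp_pos: [0.4439, 0.3293, 0.2502]
tool_rot: [[0.99, 0.143, 0.001], [0.143, -0.99, -0.0], [0.001, 0.001, -1.0]]
wrist_force: [-0.3, -0.2, -0.3]
gripper_width: 0.0392
grasp_force: 0.0
```

Run:
```python
from h import *
c,pose=look('w14')
blobs(c,pose,(22,120,90),(35,255,255),.062)
f=max(r.tip_of('wrist','wellA'),key=lambda f:f['conf'])
holder(c,pose,(.5222,.3324),(.478,.326))
```

```text
t 35.95 tcp [0.4439 0.3293 0.2502] yaw -81.8 q7 -118.7 F [-0.3 -0.2 -0.3]
 blob [126, 0, 44, 41, 1459] depth med [0.609  0.4846 0.0388] z90 0.0399 atz [0.6032 0.4752 0.062 ]
 blob [0, 4, 26, 203, 1327] depth med [0.5667 0.5732 0.181 ] z90 0.1819 atz [0.5528 0.6967 0.062 ]
 blob [422, 67, 21, 17, 315] depth med [0.5965 0.1299 0.0645] z90 0.0692 atz [0.5963 0.1288 0.062 ]
 blob [254, 92, 14, 17, 231] depth med [0.5218 0.3329 0.0604] z90 0.0615 atz [0.5219 0.3329 0.062 ]
 blob [432, 209, 37, 41, 666] depth med [0.3905 0.0017 0.0156] z90 0.0172 atz [0.4044 0.0396 0.062 ]
block centre 492.4 328.1 size 88.6 52.2 ang 8.0 n 1891 zmed 0.0298
flange centre 492.4 328.1 size 88.5 64.6 ang 8.3 n 3213 zmed 0.0288
tab [0.5225 0.3325 0.0603] 226
```

View pics/w14.png

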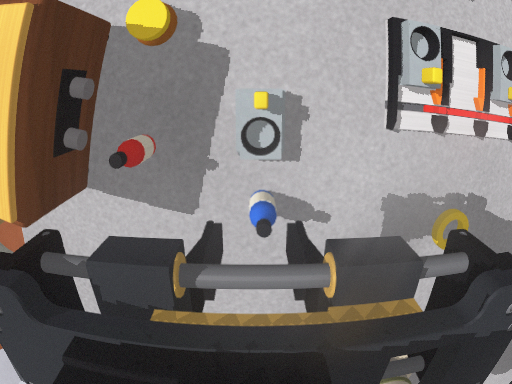

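The third holder is unchanged at (0.4924, 0.3281), yaw 188.2°, and the bay 1 holder is in place behind its catch at (424,45) px. I'll pick up the third holder.

>>> {"op": "carry_out", "data": {"commands": [[[0.03,0.0012,-0.02],0],[[0.06,0.0024,-0.05],0],[[0.0783,0.0032,-0.09],0],[[0.0783,0.0032,-0.12],0],[[0.0783,0.0032,-0.15],0]]}}

```text
time: 36.55
tcp_pos: [0.5225, 0.3315, 0.0985]
tool_rot: [[0.99, 0.141, 0.0], [0.141, -0.99, -0.001], [0.0, 0.001, -1.0]]
wrist_force: [-0.4, 0.8, 1.4]
gripper_width: 0.0391
grasp_force: 0.0
```

>>> {"op": "carry_out", "data": {"commands": [[[0,0,-0.025],0],[[0,0,-0.04],0],[[0,0,-0.0485],0],[[0,0,-0.0485],0],[[0,0,-0.0485],0]]}}

```text
time: 37.05
tcp_pos: [0.5218, 0.3339, 0.0527]
tool_rot: [[0.99, 0.144, 0.001], [0.144, -0.99, 0.001], [0.001, -0.001, -1.0]]
wrist_force: [-0.3, 0.6, 0.2]
gripper_width: 0.0389
grasp_force: 0.0
```

>>> {"op": "carry_out", "data": {"commands": [[[0,0,0],0],[[0,0,0],0],[[0,0,0],0],[[0,0,0],0],[[0,0,0],0]], "claw": 0.0, "squeeze": 60}}

```text
time: 37.55
tcp_pos: [0.5212, 0.3337, 0.0519]
tool_rot: [[0.99, 0.144, 0.0], [0.144, -0.99, 0.0], [0.0, -0.0, -1.0]]
wrist_force: [-1.0, -1.1, 2.6]
gripper_width: 0.0155
grasp_force: 60.0
```

>>> {"op": "carry_out", "data": {"commands": [[[0,0,0.0],0],[[0,0,0.003],0],[[0,0,0.007],0],[[0,0,0.011],0],[[0,0,0.015],0]]}}

```text
time: 38.05
tcp_pos: [0.521, 0.3337, 0.0668]
tool_rot: [[0.99, 0.144, -0.0], [0.144, -0.99, -0.0], [-0.0, 0.0, -1.0]]
wrist_force: [-0.2, -0.6, -3.4]
gripper_width: 0.0158
grasp_force: 60.0
```

>>> {"op": "carry_out", "data": {"commands": [[[-0.007,-0.0425,0],0],[[-0.022,-0.0825,0],0],[[-0.047,-0.1225,0],0],[[-0.072,-0.1625,0],0],[[-0.091,-0.2075,0],0]]}}

```text
time: 38.55
tcp_pos: [0.4286, 0.1253, 0.0665]
tool_rot: [[0.989, 0.145, -0.0], [0.145, -0.989, 0.001], [-0.0, -0.001, -1.0]]
wrist_force: [1.2, -1.7, -2.1]
gripper_width: 0.0155
grasp_force: 60.0
```

>>> {"op": "carry_out", "data": {"commands": [[[0,-0.005,0],0.14],[[0,-0.005,0],0.28],[[0,-0.005,0],0.42],[[0,-0.005,0],0.56],[[0,-0.005,0],0.7]]}}

```text
time: 39.05
tcp_pos: [0.4302, 0.1212, 0.067]
tool_rot: [[0.66, 0.751, 0.001], [0.751, -0.66, 0.001], [0.001, 0.0, -1.0]]
wrist_force: [0.4, -0.3, -3.5]
gripper_width: 0.0154
grasp_force: 60.0
```

>>> {"op": "carry_out", "data": {"commands": [[[0,0,0],0.14],[[0,0,0],0.28],[[0,0,0],0.42],[[0,0,0],0.56],[[0,0,0],0.7]]}}

```text
time: 39.55
tcp_pos: [0.4302, 0.1212, 0.0669]
tool_rot: [[0.021, 1.0, 0.0], [1.0, -0.021, 0.0], [0.0, 0.0, -1.0]]
wrist_force: [-0.4, -0.7, -2.9]
gripper_width: 0.0154
grasp_force: 60.0
```

>>> {"op": "carry_out", "data": {"commands": [[[0,0,0],0.14],[[0,0,0],0.28],[[0,0,0],0.42],[[0,0,0],0.56],[[0,0,0],0.7]]}}

```text
time: 40.05
tcp_pos: [0.4301, 0.1212, 0.0669]
tool_rot: [[-0.628, 0.778, 0.0], [0.778, 0.628, 0.0], [0.0, 0.0, -1.0]]
wrist_force: [-0.7, 0.1, -2.7]
gripper_width: 0.0153
grasp_force: 60.0
```

>>> {"op": "carry_out", "data": {"commands": [[[0,0,0],0.14],[[0,0,0],0.28],[[0,0,0],0.42],[[0,0,0],0.56],[[0,0,0],0.7]]}}

```text
time: 40.55
tcp_pos: [0.4301, 0.1211, 0.0669]
tool_rot: [[-0.982, 0.19, 0.0], [0.19, 0.982, 0.0], [-0.0, 0.0, -1.0]]
wrist_force: [-0.4, 0.1, -3.6]
gripper_width: 0.016
grasp_force: 60.0
```

>>> {"op": "carry_out", "data": {"commands": [[[0,0,0],0.14],[[0,0,0],0.28],[[0,0,0],0.354],[[0,0,0],0.354],[[0,0,0],0.354]]}}

```text
time: 41.05
tcp_pos: [0.4301, 0.1212, 0.0668]
tool_rot: [[-0.988, -0.154, 0.0], [-0.154, 0.988, 0.0], [-0.0, 0.0, -1.0]]
wrist_force: [1.3, -0.3, -2.5]
gripper_width: 0.0155
grasp_force: 60.0
```

Run:
```python
from h import *
c,pose=look('w15');held(c,pose)
```

```text
t 41.05 tcp [0.4301 0.1212 0.0668] yaw 98.9 q7 80.2 F [ 1.3 -0.3 -2.5]
-0.065 201 [0.0387 0.0438 0.045 ]
-0.06 767 [0.0249 0.0353 0.0444]
0.005 182 [0.0439 0.0446 0.0455]
0.01 531 [-0.0008  0.0447  0.0516]
0.015 2167 [-0.0011  0.0303  0.0454]
0.02 997 [-0.0016  0.0001  0.0428]
0.06 569 [-0.002  -0.0012 -0.0004]
0.065 584 [-0.0019 -0.0011 -0.0002]
0.07 587 [-0.0021 -0.0011 -0.0003]
0.075 584 [-0.0021 -0.0012 -0.0003]
```

>>> {"op": "carry_out", "data": {"commands": [[[0.006,-0.035,0],0.003],[[0.013,-0.07,0],0.003],[[0.0202,-0.11,0],0.003],[[0.0202,-0.11,0],0.003],[[0.0202,-0.11,0],0.003]]}}

```text
time: 41.6
tcp_pos: [0.4503, 0.0106, 0.0666]
tool_rot: [[-0.988, -0.156, -0.0], [-0.156, 0.988, 0.0], [-0.0, 0.0, -1.0]]
wrist_force: [-0.5, 1.5, -2.8]
gripper_width: 0.016
grasp_force: 60.0
```

>>> {"op": "carry_out", "data": {"commands": [[[0.015,0.0024,0],0],[[0.03,0.0048,0],0],[[0.0395,0.0063,0],0],[[0.0395,0.0063,-0.003],0],[[0.0395,0.0063,-0.006],0]]}}

```text
time: 42.1
tcp_pos: [0.4891, 0.0179, 0.0601]
tool_rot: [[-0.987, -0.16, -0.001], [-0.16, 0.987, -0.0], [0.001, 0.0, -1.0]]
wrist_force: [0.2, 0.3, -3.5]
gripper_width: 0.0156
grasp_force: 60.0
```

>>> {"op": "carry_out", "data": {"commands": [[[0.006,0.001,-0.0005],0],[[0.012,0.0019,-0.0007],0],[[0.018,0.0028,-0.0007],0],[[0.024,0.0038,-0.0007],0],[[0.03,0.0047,-0.0007],0]]}}

```text
time: 42.6
tcp_pos: [0.5199, 0.0223, 0.0599]
tool_rot: [[-0.987, -0.159, -0.001], [-0.159, 0.987, 0.0], [0.0, 0.0, -1.0]]
wrist_force: [-7.7, -0.5, 6.6]
gripper_width: 0.0152
grasp_force: 60.0
```

```bash
cat >> h.py <<'E'
def dockuv(p):
    d=np.array(p[:2])-[.6083,.0365];return np.round([d@[.9874,.1582],d@[-.1582,.9874]],4)
E
python3 - <<'E'
from h import *
c,pose=look('w16');held(c,pose);print(dockuv(pose[0]))
E
```

```text
t 42.6 tcp [0.5199 0.0223 0.0599] yaw 99.2 q7 99.4 F [-7.7 -0.5  6.6]
-0.065 195 [0.0317 0.0369 0.0381]
-0.06 771 [0.0177 0.0283 0.0377]
0.005 179 [0.037  0.0378 0.0385]
0.01 471 [0.0368 0.0379 0.0451]
0.015 2045 [-0.0009  0.0271  0.0386]
0.02 999 [-0.0016 -0.0003  0.0357]
0.06 603 [-0.002  -0.0012 -0.0004]
0.065 618 [-0.0021 -0.0011 -0.0003]
0.07 647 [-0.002  -0.0012 -0.0003]
0.075 625 [-0.0021 -0.0012 -0.0003]
[-0.0896 -0.    ]
```

>>> {"op": "carry_out", "data": {"commands": [[[0.008,0.0013,0.0004],0],[[0.016,0.0026,0.0004],0],[[0.024,0.0038,0.0004],0],[[0.032,0.0051,0.0004],0],[[0.04,0.0064,0.0004],0]]}}

```text
time: 43.15
tcp_pos: [0.5594, 0.0296, 0.0599]
tool_rot: [[-0.987, -0.16, -0.002], [-0.16, 0.987, 0.001], [0.002, 0.001, -1.0]]
wrist_force: [-5.5, 1.1, 3.7]
gripper_width: 0.0152
grasp_force: 60.0
```

>>> {"op": "carry_out", "data": {"commands": [[[0.006,0.001,0],0],[[0.012,0.0019,0],0],[[0.018,0.0029,0],0],[[0.024,0.0038,0],0],[[0.03,0.0048,0],0]]}}

```text
time: 43.65
tcp_pos: [0.5893, 0.0345, 0.0599]
tool_rot: [[-0.987, -0.16, -0.002], [-0.16, 0.987, 0.001], [0.002, 0.001, -1.0]]
wrist_force: [-5.5, 3.2, 4.5]
gripper_width: 0.0156
grasp_force: 60.0
```

>>> {"op": "carry_out", "data": {"commands": [[[0.004,0.0006,0],0],[[0.008,0.0013,0],0],[[0.012,0.0019,0],0],[[0.016,0.0025,0],0],[[0.019,0.003,0],0]]}}

```text
time: 44.15
tcp_pos: [0.6083, 0.0375, 0.0599]
tool_rot: [[-0.987, -0.16, -0.002], [-0.16, 0.987, 0.001], [0.002, 0.001, -1.0]]
wrist_force: [-5.6, 3.1, 5.3]
gripper_width: 0.0154
grasp_force: 60.0
```

>>> {"op": "carry_out", "data": {"commands": [[[0.001,0.0002,0],0],[[0.002,0.0003,0],0],[[0.003,0.0005,0],0],[[0.004,0.0006,0],0],[[0.004,0.0006,0],0]]}}

```text
time: 44.65
tcp_pos: [0.613, 0.037, 0.06]
tool_rot: [[-0.987, -0.159, 0.0], [-0.159, 0.987, -0.0], [-0.0, -0.0, -1.0]]
wrist_force: [-0.0, 0.3, -2.8]
gripper_width: 0.0156
grasp_force: 60.0
```

>>> {"op": "carry_out", "data": {"commands": [[[0.001,0.0002,0],0],[[0.002,0.0003,0],0],[[0.003,0.0005,0],0],[[0.003,0.0005,0],0],[[0.003,0.0005,0],0]]}}

```text
time: 45.15
tcp_pos: [0.6143, 0.0373, 0.06]
tool_rot: [[-0.987, -0.159, -0.004], [-0.159, 0.987, 0.0], [0.003, 0.001, -1.0]]
wrist_force: [-9.8, -0.0, 3.9]
gripper_width: 0.0153
grasp_force: 60.0
```

>>> {"op": "carry_out", "data": {"commands": [[[-0.003,-0.0005,0],0],[[-0.003,-0.0005,0],0],[[-0.003,-0.0005,0],0],[[-0.003,-0.0005,0.02],0],[[-0.003,-0.0005,0.06],0]], "claw": 0.45}}

```text
time: 45.65
tcp_pos: [0.6111, 0.037, 0.1183]
tool_rot: [[-0.987, -0.16, -0.005], [-0.16, 0.987, -0.001], [0.005, -0.0, -1.0]]
wrist_force: [0.6, -0.3, 0.3]
gripper_width: 0.0379
grasp_force: 0.0
```

>>> {"op": "carry_out", "data": {"commands": [[[0,0,0.04],-0.14],[[0,-0.02,0.07],-0.28],[[0,-0.05,0.1],-0.42],[[0,-0.08,0.12],-0.56],[[0,-0.1,0.13],-0.7]]}}

```text
time: 46.15
tcp_pos: [0.6135, -0.0657, 0.2531]
tool_rot: [[-0.854, 0.521, 0.004], [0.521, 0.854, -0.0], [-0.004, 0.002, -1.0]]
wrist_force: [0.1, -0.3, -1.4]
gripper_width: 0.0389
grasp_force: 0.0
```

>>> {"op": "carry_out", "data": {"commands": [[[0,-0.02,0],-0.14],[[0,-0.04,0],-0.28],[[0,-0.05,0],-0.42],[[0,-0.06,0],-0.56],[[0,-0.06,0],-0.7]]}}

```text
time: 46.65
tcp_pos: [0.6127, -0.1249, 0.2506]
tool_rot: [[-0.317, 0.948, 0.001], [0.948, 0.317, -0.001], [-0.001, 0.001, -1.0]]
wrist_force: [-0.4, 1.0, -0.0]
gripper_width: 0.039
grasp_force: 0.0
```

>>> {"op": "carry_out", "data": {"commands": [[[0,0,0],-0.14],[[0,0,0],-0.17],[[0,0,0],-0.17],[[0,0,0],-0.17],[[0,0,0],-0.17]]}}

```text
time: 47.15
tcp_pos: [0.6128, -0.123, 0.2503]
tool_rot: [[-0.162, 0.987, 0.0], [0.987, 0.162, 0.0], [0.0, 0.0, -1.0]]
wrist_force: [0.3, 0.2, 1.2]
gripper_width: 0.0393
grasp_force: 0.0
```

Run:
```python
from h import *
c,pose=look('w17')
hsv=cv2.cvtColor(c['frame'],cv2.COLOR_RGB2HSV)
W=wcloud(c,pose)
def rep(name,m,amin=30):
    n,l,st,ce=cv2.connectedComponentsWithStats(m)
    for i in range(1,n):
        if st[i,4]>amin:
            P=W[l==i];P=P[np.isfinite(P).all(1)]
            if len(P)<5: continue
            D=np.array([dockuv(p) for p in P])
            print(name,st[i].tolist(),'z',np.round(np.percentile(P[:,2],[50,95]),3),'dock lo',np.round(np.percentile(D,2,0),4),'hi',np.round(np.percentile(D,98,0),4))
rep('orange',cv2.inRange(hsv,(6,140,100),(19,255,255)))
rep('yellow',cv2.inRange(hsv,(22,120,90),(35,255,255)),80)
m=cv2.inRange(hsv,(0,130,60),(4,255,255))|cv2.inRange(hsv,(174,130,60),(180,255,255))
k=(m>0)&(W[:,:,2]>.036)&(W[:,:,2]<.055)
P=W[k];P=P[np.abs(P[:,1]+.174)<.05];print('grip',len(P),P.min(0),P.max(0),P.mean(0))
```

```text
t 47.15 tcp [ 0.6128 -0.123   0.2503] yaw 9.3 q7 29.1 F [0.3 0.2 1.2]
orange [247, 0, 54, 7, 270] z [0.02  0.022] dock lo [-0.0306  0.0457] hi [0.0333 0.0501]
orange [246, 59, 55, 13, 274] z [0.021 0.022] dock lo [-0.0314 -0.0416] hi [ 0.033  -0.0297]
orange [245, 128, 53, 13, 276] z [0.021 0.022] dock lo [-0.0323 -0.1294] hi [ 0.0314 -0.1168]
orange [175, 281, 10, 16, 51] z [0.321 0.323] dock lo [-0.0467 -0.1361] hi [-0.0454 -0.1284]
orange [338, 305, 30, 15, 120] z [0.329 0.332] dock lo [ 0.0034 -0.1352] hi [ 0.0117 -0.1335]
orange [329, 311, 17, 8, 44] z [0.33  0.332] dock lo [ 0.     -0.1357] hi [ 0.0042 -0.1336]
orange [290, 314, 11, 8, 40] z [0.33  0.331] dock lo [-0.0119 -0.1356] hi [-0.0091 -0.1339]
yellow [268, 22, 19, 18, 314] z [0.068 0.07 ] dock lo [-0.0076 -0.007 ] hi [0.0116 0.0083]
yellow [77, 39, 48, 50, 1436] z [0.016 0.018] dock lo [-0.2685 -0.0518] hi [-0.2014  0.0135]
yellow [267, 101, 18, 15, 259] z [0.069 0.07 ] dock lo [-0.0083 -0.0959] hi [ 0.0102 -0.0803]
grip 164 [ 0.59037553 -0.17968114  0.0362101 ] [ 0.60601893 -0.16269382  0.04679472] [ 0.59826757 -0.1701345   0.04397266]
```

>>> {"op": "carry_out", "data": {"commands": [[[0,0.05,0],0],[[0,0.1,0],0],[[0,0.12,0],0],[[0,0.12,0],0],[[0,0.12,0],0]]}}

```text
time: 47.7
tcp_pos: [0.6127, -0.0032, 0.2504]
tool_rot: [[-0.161, 0.987, 0.0], [0.987, 0.161, -0.0], [-0.0, 0.0, -1.0]]
wrist_force: [0.2, -0.9, -0.2]
gripper_width: 0.0389
grasp_force: 0.0
```

```bash
cat >> h.py <<'E'
def rep(c,pose,name,lo,hi,amin=30):
    W=wcloud(c,pose);m=cv2.inRange(cv2.cvtColor(c['frame'],cv2.COLOR_RGB2HSV),lo,hi)
    n,l,st,ce=cv2.connectedComponentsWithStats(m)
    for i in range(1,n):
        if st[i,4]>amin:
            P=W[l==i];P=P[np.isfinite(P).all(1)]
            if len(P)<5 or np.median(P[:,2])>.15: continue
            D=np.array([dockuv(p) for p in P])
            print(name,st[i].tolist(),'z',np.round(np.percentile(P[:,2],[50,95]),3),'dock lo',np.round(np.percentile(D,2,0),4),'hi',np.round(np.percentile(D,98,0),4))
E
python3 - <<'E'
from h import *
c,pose=look('w18')
rep(c,pose,'orange',(6,140,100),(19,255,255))
rep(c,pose,'yellow',(22,120,90),(35,255,255),80)
E
```

```text
t 47.7 tcp [ 0.6127 -0.0032  0.2504] yaw 9.3 q7 16.7 F [ 0.2 -0.9 -0.2]
orange [231, 83, 55, 11, 234] z [0.021 0.022] dock lo [-0.0308  0.0467] hi [0.0336 0.0585]
orange [231, 151, 53, 12, 289] z [0.02  0.022] dock lo [-0.0318 -0.0411] hi [ 0.0329 -0.0287]
orange [232, 213, 49, 12, 283] z [0.02  0.022] dock lo [-0.0319 -0.129 ] hi [ 0.0317 -0.115 ]
yellow [252, 49, 18, 17, 280] z [0.068 0.07 ] dock lo [-0.0059  0.0795] hi [0.0124 0.0941]
yellow [72, 122, 45, 50, 1336] z [0.016 0.018] dock lo [-0.2681 -0.0501] hi [-0.2014  0.0152]
yellow [251, 125, 18, 16, 271] z [0.068 0.07 ] dock lo [-0.0067 -0.0057] hi [0.0121 0.01  ]
yellow [250, 196, 17, 20, 311] z [0.067 0.07 ] dock lo [-0.0078 -0.108 ] hi [ 0.0111 -0.0804]
```

All three catches are at rest (noses at -28 to -29.5 mm from each bay centre line) and the tabs sit at dock x ≈ +2 mm, so every holder is home. Closing the lock.

>>> {"op": "carry_out", "data": {"commands": [[[-0.004,-0.045,0],0],[[-0.008,-0.09,-0.01],0],[[-0.012,-0.135,-0.02],0],[[-0.0137,-0.169,-0.05],0],[[-0.0137,-0.169,-0.09],0]]}}

```text
time: 48.25
tcp_pos: [0.5977, -0.1813, 0.1617]
tool_rot: [[-0.15, 0.989, 0.004], [0.989, 0.15, -0.004], [-0.005, 0.003, -1.0]]
wrist_force: [0.6, 0.7, 0.2]
gripper_width: 0.0394
grasp_force: 0.0
```

>>> {"op": "carry_out", "data": {"commands": [[[0,0,-0.04],0],[[0,0,-0.08],0],[[0,0,-0.11],0],[[0,0,-0.123],0],[[0,0,-0.123],0]]}}

```text
time: 48.75
tcp_pos: [0.5978, -0.1732, 0.0362]
tool_rot: [[-0.159, 0.987, -0.002], [0.987, 0.159, -0.0], [0.0, -0.002, -1.0]]
wrist_force: [0.2, -0.5, 0.8]
gripper_width: 0.0391
grasp_force: 0.0
```

>>> {"op": "carry_out", "data": {"commands": [[[0,0,0],0],[[0,0,0],0],[[0,0,0],0],[[0,0,0],0],[[0,0,0],0]], "claw": 0.0, "squeeze": 30}}

```text
time: 49.25
tcp_pos: [0.5994, -0.1721, 0.0383]
tool_rot: [[-0.16, 0.987, 0.001], [0.987, 0.16, 0.0], [0.0, 0.001, -1.0]]
wrist_force: [-1.6, 0.7, 6.2]
gripper_width: 0.0157
grasp_force: 30.0
```

>>> {"op": "carry_out", "data": {"commands": [[[-0.0013,0.008,0],0],[[-0.0026,0.016,0],0],[[-0.0038,0.024,0],0],[[-0.005,0.032,0],0],[[-0.006,0.037,0],0]]}}

```text
time: 49.75
tcp_pos: [0.5939, -0.1362, 0.0384]
tool_rot: [[-0.16, 0.987, 0.003], [0.987, 0.16, -0.003], [-0.004, 0.002, -1.0]]
wrist_force: [7.2, -17.1, -5.1]
gripper_width: 0.016
grasp_force: 30.0
```

>>> {"op": "carry_out", "data": {"commands": [[[0,0.002,0],0],[[0,0.004,0],0],[[0,0.004,0],0],[[0,0.004,0],0],[[0,0.004,0],0]]}}

```text
time: 50.25
tcp_pos: [0.5939, -0.1361, 0.0384]
tool_rot: [[-0.157, 0.988, 0.004], [0.988, 0.157, -0.007], [-0.008, 0.003, -1.0]]
wrist_force: [5.8, -18.3, -1.6]
gripper_width: 0.016
grasp_force: 30.0
```

>>> {"op": "carry_out", "data": {"commands": [[[0,-0.005,0],0],[[0,-0.005,0],0],[[0,-0.005,0],0],[[0,-0.005,0.01],0],[[0,-0.005,0.05],0]], "claw": 0.7}}

```text
time: 50.75
tcp_pos: [0.5908, -0.1344, 0.0849]
tool_rot: [[-0.161, 0.987, -0.007], [0.987, 0.161, 0.001], [0.002, -0.006, -1.0]]
wrist_force: [0.5, 0.4, 0.3]
gripper_width: 0.0478
grasp_force: 0.0
```

>>> {"op": "carry_out", "data": {"commands": [[[0,0.01,0.04],-0.14],[[-0.01,0.03,0.08],-0.28],[[-0.02,0.06,0.12],-0.42],[[-0.024,0.1,0.15],-0.56],[[-0.024,0.14,0.16],-0.7]]}}

```text
time: 51.25
tcp_pos: [0.5693, 0.0038, 0.2507]
tool_rot: [[0.517, 0.856, 0.004], [0.856, -0.517, 0.002], [0.004, 0.002, -1.0]]
wrist_force: [1.0, -0.3, -0.0]
gripper_width: 0.061
grasp_force: 0.0
```

>>> {"op": "carry_out", "data": {"commands": [[[0,0.03,0],-0.14],[[0,0.03,0],-0.28],[[0,0.03,0],-0.42],[[0,0.03,0],-0.56],[[0,0.03,0],-0.7]]}}

```text
time: 51.75
tcp_pos: [0.5688, 0.0338, 0.2477]
tool_rot: [[0.946, 0.324, 0.0], [0.324, -0.946, 0.001], [0.0, -0.001, -1.0]]
wrist_force: [1.0, -0.4, -0.8]
gripper_width: 0.0609
grasp_force: 0.0
```

>>> {"op": "carry_out", "data": {"commands": [[[0,0,0],-0.14],[[0,0,0],-0.17],[[0,0,0],-0.17],[[0,0,0],-0.17],[[0,0,0],-0.17]]}}

```text
time: 52.25
tcp_pos: [0.5691, 0.0332, 0.2472]
tool_rot: [[0.986, 0.166, 0.0], [0.166, -0.986, 0.0], [0.0, -0.0, -1.0]]
wrist_force: [-0.2, -0.6, -0.1]
gripper_width: 0.0607
grasp_force: 0.0
```

```bash
cat >> h.py <<'E'
def well_fit(c,pose,g):
    """mouth circle by rays: top-face points (z~.039) around guess g; find hole edge radially, fit circle"""
    P=wcloud(c,pose).reshape(-1,3);P=P[np.isfinite(P).all(1)];g=np.array(g,float)
    for it in range(3):
        T=P[(np.abs(P[:,2]-.0382)<.003)&(np.linalg.norm(P[:,:2]-g,axis=1)<.03)]
        if len(T)<30: return None
        q=T[:,:2]-g;a=np.arctan2(q[:,1],q[:,0]);rr=np.linalg.norm(q,axis=1);E=[]
        for b in np.arange(-np.pi,np.pi,np.pi/18):
            k=np.abs(np.angle(np.exp(1j*(a-b))))<np.pi/36
            if k.sum()>2: E.append(T[k][np.argmin(rr[k]),:2])
        E=np.array(E);A=np.c_[2*E,np.ones(len(E))];s=np.linalg.lstsq(A,(E**2).sum(1),rcond=None)[0]
        g=s[:2]
    return g,np.sqrt(s[2]+g@g),len(E)
E
python3 - <<'E'
from h import *
c,pose=look('w19')
rep(c,pose,'yellow',(22,120,90),(35,255,255),80)
rep(c,pose,'orange',(6,140,100),(19,255,255))
rep(c,pose,'red',(0,130,60),(4,255,255))
U=np.array([.9874,.1582]);V=np.array([-.1582,.9874])
for y in (.088,0,-.088):
    g=np.array([.6083,.0365])+U*.047+V*y
    w=well_fit(c,pose,g);print('well',y,w, dockuv(w[0]) if w else '')
for f in r.tip_of('wrist','wellA')[:5]: p=atz(c,f['position'],.039,pose);print(round(f['conf'],2),np.round(p,4),dockuv(p))
E
```

```text
t 52.25 tcp [0.5691 0.0332 0.2472] yaw -80.4 q7 -71.6 F [-0.2 -0.6 -0.1]
yellow [172, 122, 19, 20, 312] z [0.068 0.07 ] dock lo [-0.0051  0.0789] hi [0.0134 0.0945]
yellow [249, 122, 14, 20, 263] z [0.068 0.07 ] dock lo [-0.0066 -0.0055] hi [0.0122 0.0087]
yellow [324, 125, 19, 20, 324] z [0.068 0.07 ] dock lo [-0.0069 -0.0949] hi [ 0.0117 -0.0795]
yellow [245, 289, 44, 15, 469] z [0.016 0.018] dock lo [-0.2707 -0.049 ] hi [-0.2419  0.012 ]
orange [0, 82, 9, 35, 237] z [0.01  0.017] dock lo [0.047 0.413] hi [0.0979 0.4307]
orange [210, 102, 11, 54, 284] z [0.021 0.022] dock lo [-0.0307  0.0456] hi [0.0341 0.0577]
orange [278, 104, 13, 54, 276] z [0.021 0.022] dock lo [-0.0313 -0.0414] hi [ 0.0324 -0.0297]
orange [344, 108, 14, 52, 322] z [0.02  0.022] dock lo [-0.0331 -0.1293] hi [ 0.0316 -0.1161]
orange [0, 370, 8, 14, 51] z [-0.215 -0.176] dock lo [-1.2462  1.3471] hi [-1.2247  1.3713]
red [180, 156, 213, 20, 1735] z [0.007 0.044] dock lo [-0.0473 -0.1709] hi [-0.0346  0.0959]
red [0, 185, 9, 17, 62] z [0.007 0.011] dock lo [-0.1076  0.449 ] hi [-0.0789  0.4617]
well 0.088 (array([0.64216759, 0.13001343]), np.float64(0.022085176466087802), 36) [0.0482 0.087 ]
well 0 (array([0.65535685, 0.04460227]), np.float64(0.021992063254615404), 36) [0.0477 0.0006]
well -0.088 (array([ 0.66822997, -0.04269759]), np.float64(0.022076731091960903), 36) [ 0.0466 -0.0877]
0.57 [0.6596 0.0454 0.039 ] [0.052  0.0006]
```

>>> {"op": "carry_out", "data": {"commands": [[[-0.017,-0.045,0],0],[[-0.034,-0.09,0],0],[[-0.051,-0.135,0],0],[[-0.068,-0.18,0],0],[[-0.085,-0.225,0],0]]}}

```text
time: 52.85
tcp_pos: [0.4832, -0.1933, 0.2472]
tool_rot: [[0.986, 0.165, 0.001], [0.165, -0.986, 0.001], [0.001, -0.001, -1.0]]
wrist_force: [1.3, 0.5, 0.5]
gripper_width: 0.0607
grasp_force: 0.0
```

>>> {"op": "carry_out", "data": {"commands": [[[-0.017,-0.045,0],0],[[-0.034,-0.09,0],0],[[-0.044,-0.108,0],0],[[-0.044,-0.108,0],0],[[-0.044,-0.108,0],0]]}}

```text
time: 53.35
tcp_pos: [0.4401, -0.2998, 0.247]
tool_rot: [[0.987, 0.163, 0.0], [0.163, -0.987, 0.0], [0.0, -0.0, -1.0]]
wrist_force: [0.7, 0.5, 0.3]
gripper_width: 0.061
grasp_force: 0.0
```

```bash
cat >> h.py <<'E'
def cup_fit(c,pose,g):
    P=wcloud(c,pose).reshape(-1,3);P=P[np.isfinite(P).all(1)];g=np.array(g,float)
    k=(np.linalg.norm(P[:,:2]-g,axis=1)<.045)
    T=P[k&(P[:,2]>.0485)&(P[:,2]<.056)]
    if len(T)<15: print('few',len(T));return
    A=np.c_[2*T[:,:2],np.ones(len(T))];s=np.linalg.lstsq(A,(T[:,:2]**2).sum(1),rcond=None)[0]
    (cx,cy),rad=cv2.minEnclosingCircle((T[:,:2]*1000).astype(np.float32))
    print('cup rim lsq',np.round(s[:2],4),'r',np.round(np.sqrt(s[2]+s[:2]@s[:2]),4),'enc',round(cx,1),round(cy,1),round(rad,1),'n',len(T),'z',np.round(np.percentile(T[:,2],[10,50,95]),4))
E
python3 - <<'E'
from h import *
c,pose=look('w20')
for q in ('cup1',):
    for f in r.tip_of('wrist',q)[:3]:
        p=atz(c,f['position'],.0,pose);print(q,round(f['conf'],2),np.round(f['position'],0),np.round(p,4));cup_fit(c,pose,p[:2])
for g in ((.607,-.312),(.384,-.308)): cup_fit(c,pose,g)
E
```

```text
t 53.35 tcp [ 0.4401 -0.2998  0.247 ] yaw -80.6 q7 -38.2 F [0.7 0.5 0.3]
cup1 0.74 [254. 200.] [ 0.3796 -0.3101  0.    ]
cup rim lsq [ 0.3847 -0.3112] r 0.0188 enc 384.4 -311.4 20.4 n 220 z [0.0494 0.0506 0.052 ]
cup1 0.64 [288.  34.] [ 0.6111 -0.3162  0.    ]
cup rim lsq [ 0.6075 -0.3162] r 0.019 enc 607.6 -316.2 20.7 n 255 z [0.0494 0.0508 0.052 ]
cup rim lsq [ 0.6075 -0.3162] r 0.019 enc 607.6 -316.2 20.7 n 255 z [0.0494 0.0508 0.052 ]
cup rim lsq [ 0.3847 -0.3112] r 0.0188 enc 384.4 -311.4 20.4 n 220 z [0.0494 0.0506 0.052 ]
```

Run:
```python
from h import *
for n in ('side0','top0'):
    d=dict(np.load(n+'.npz'));P=cloud(d).reshape(-1,3);P=P[np.isfinite(P).all(1)]
    print(n)
    for x in np.arange(.60,.86,.04):
        row=[]
        for y in np.arange(-.36,.0,.04):
            k=(np.abs(P[:,0]-x)<.02)&(np.abs(P[:,1]-y)<.02);row.append(round(float(np.percentile(P[k,2],95))*1000) if k.sum() else -9)
        print(round(x,2),row)
```

```text
side0
0.6 [22, 51, 48, 3, 9, 44, 41, 23, 22]
0.64 [2, 49, 2, 4, 4, 4, 22, 22, 14]
0.68 [3, 3, 3, 3, 3, 4, 6, 26, 22]
0.72 [3, 2, 3, 2, 3, 3, 3, 23, 14]
0.76 [3, 4, 4, 4, 52, 3, 3, 3, 3]
0.8 [63, 3, 4, 75, 77, 77, 75, 74, 4]
0.84 [73, 3, 2, 76, 78, 78, 78, 78, 1]
top0
0.6 [2, 50, 42, 3, 10, 44, 44, 24, 11]
0.64 [4, 50, 4, 3, 4, 5, 5, 24, 11]
0.68 [3, 4, 3, 3, 3, 3, 4, 26, 19]
0.72 [3, 2, 3, 4, 3, 5, 4, 26, 21]
0.76 [3, 2, 4, 4, 53, 4, 3, 4, 3]
0.8 [63, 3, 3, 77, 78, 76, 76, 74, 3]
0.84 [72, 6, 2, 77, 77, 78, 78, 78, 3]
```

>>> {"op": "carry_out", "data": {"commands": [[[-0.03,-0.0115,-0.02],0],[[-0.0555,-0.0115,-0.05],0],[[-0.0555,-0.0115,-0.09],0],[[-0.0555,-0.0115,-0.12],0],[[-0.0555,-0.0115,-0.14],0]]}}

```text
time: 53.95
tcp_pos: [0.385, -0.3093, 0.1051]
tool_rot: [[0.986, 0.167, -0.001], [0.167, -0.986, 0.002], [-0.001, -0.002, -1.0]]
wrist_force: [0.4, -0.4, 0.1]
gripper_width: 0.0611
grasp_force: 0.0
```

>>> {"op": "carry_out", "data": {"commands": [[[0,0,-0.03],0],[[0,0,-0.05],0],[[0,0,-0.06],0],[[0,0,-0.06],0],[[0,0,-0.06],0]]}}

```text
time: 54.45
tcp_pos: [0.3853, -0.3113, 0.0478]
tool_rot: [[0.986, 0.165, 0.001], [0.165, -0.986, -0.001], [0.001, 0.001, -1.0]]
wrist_force: [-0.4, -0.5, 0.8]
gripper_width: 0.0604
grasp_force: 0.0
```

>>> {"op": "carry_out", "data": {"commands": [[[0,0,0],0],[[0,0,0],0],[[0,0,0],0],[[0,0,0],0],[[0,0,0],0]], "claw": 0.3, "squeeze": 30}}

```text
time: 54.95
tcp_pos: [0.3849, -0.3113, 0.0474]
tool_rot: [[0.986, 0.164, 0.001], [0.164, -0.986, 0.0], [0.001, 0.0, -1.0]]
wrist_force: [-0.2, 1.4, 4.9]
gripper_width: 0.0404
grasp_force: 30.0
```

>>> {"op": "carry_out", "data": {"commands": [[[0,0,0.02],0],[[0,0,0.045],0],[[0.03,0.02,0.055],0],[[0.065,0.0435,0.055],0],[[0.1,0.067,0.055],0]]}}

```text
time: 55.45
tcp_pos: [0.4859, -0.2433, 0.1024]
tool_rot: [[0.987, 0.163, 0.001], [0.163, -0.987, 0.0], [0.001, -0.0, -1.0]]
wrist_force: [0.5, -0.6, -0.8]
gripper_width: 0.0404
grasp_force: 30.0
```

>>> {"op": "carry_out", "data": {"commands": [[[0.04,0.0267,0],0],[[0.08,0.0534,0],0],[[0.12,0.08,0],0],[[0.16,0.1067,0],0],[[0.195,0.13,0],0]]}}

```text
time: 55.95
tcp_pos: [0.6812, -0.112, 0.1012]
tool_rot: [[0.986, 0.165, -0.001], [0.165, -0.986, 0.0], [-0.001, -0.001, -1.0]]
wrist_force: [0.9, 0.2, 0.5]
gripper_width: 0.0401
grasp_force: 30.0
```

>>> {"op": "carry_out", "data": {"commands": [[[-0.006,0.04,0],0],[[-0.0125,0.08,0],0],[[-0.019,0.12,0],0],[[-0.0246,0.1586,0],0],[[-0.0246,0.1586,0],0]]}}

```text
time: 56.45
tcp_pos: [0.6544, 0.0525, 0.1009]
tool_rot: [[0.985, 0.173, -0.002], [0.173, -0.985, 0.003], [-0.001, -0.004, -1.0]]
wrist_force: [0.7, 0.8, -1.2]
gripper_width: 0.0405
grasp_force: 30.0
```

>>> {"op": "carry_out", "data": {"commands": [[[0,0,0],0],[[0,0,0],0],[[0,0,0],0],[[0,0,0],0],[[0,0,0],0]]}}

```text
time: 56.95
tcp_pos: [0.6551, 0.0435, 0.102]
tool_rot: [[0.987, 0.163, 0.0], [0.163, -0.987, -0.0], [0.0, 0.0, -1.0]]
wrist_force: [0.2, -0.8, -1.5]
gripper_width: 0.0405
grasp_force: 30.0
```

Run:
```python
from h import *
c,pose=look('w21');print(dockuv(pose[0]),r.get_state()['gripper_width'])
# held cup: points around TCP in tool coords
P=wcloud(c,pose).reshape(-1,3);P=P[np.isfinite(P).all(1)];q=(P-pose[0])@pose[1]
for lo,hi in ((-.012,0),(.02,.028),(.03,.05)):
    k=(np.abs(q[:,1])<.03)&(q[:,0]<.035)&(q[:,0]>-.03)&(q[:,2]>lo)&(q[:,2]<hi)
    if k.sum()>5: print(lo,hi,k.sum(),'x max',np.percentile(q[k,0],[50,98]).round(4),'y',np.percentile(q[k,1],[2,98]).round(4))
U=np.array([.9874,.1582]);V=np.array([-.1582,.9874])
for y in (0,-.088):
    w=well_fit(c,pose,np.array([.6083,.0365])+U*.0475+V*y);print('well',y,w)
```

```text
t 56.95 tcp [0.6551 0.0435 0.102 ] yaw -80.6 q7 -65.8 F [ 0.2 -0.8 -1.5]
[ 0.0473 -0.0005] 0.040758619498934105
-0.012 0 1325 x max [0.0089 0.0198] y [-0.0278  0.0285]
0.02 0.028 1373 x max [0.0139 0.024 ] y [-0.0211  0.0217]
0.03 0.05 913 x max [-0.0122 -0.0053] y [-0.0136  0.0141]
well 0 (array([0.65451001, 0.04386346]), np.float64(0.0224861928346509), 19)
well -0.088 (array([ 0.66868782, -0.04272352]), np.float64(0.02186266381550311), 36)
```

>>> {"op": "carry_out", "data": {"commands": [[[0.0007,0.0007,-0.006],0],[[0.0007,0.0007,-0.012],0],[[0.0007,0.0007,-0.018],0],[[0.0007,0.0007,-0.024],0],[[0.0007,0.0007,-0.03],0]]}}

```text
time: 57.5
tcp_pos: [0.6556, 0.045, 0.0713]
tool_rot: [[0.986, 0.164, -0.0], [0.164, -0.986, -0.0], [-0.0, 0.0, -1.0]]
wrist_force: [0.1, 0.6, -0.8]
gripper_width: 0.0403
grasp_force: 30.0
```

>>> {"op": "carry_out", "data": {"commands": [[[0,0,-0.003],0],[[0,0,-0.006],0],[[0,0,-0.0085],0],[[0,0,-0.0085],0],[[0,0,-0.0085],0]]}}

```text
time: 58.0
tcp_pos: [0.6559, 0.045, 0.0645]
tool_rot: [[0.986, 0.164, 0.001], [0.164, -0.986, 0.0], [0.001, -0.0, -1.0]]
wrist_force: [-3.5, -0.2, 6.6]
gripper_width: 0.0406
grasp_force: 30.0
```

>>> {"op": "carry_out", "data": {"commands": [[[0,0,0],0],[[0,0,0],0],[[0,0,0],0],[[0,0,0],0],[[0,0,0.01],0]], "claw": 0.7}}

```text
time: 58.5
tcp_pos: [0.6549, 0.0451, 0.0727]
tool_rot: [[0.986, 0.164, -0.002], [0.164, -0.986, -0.0], [-0.002, 0.0, -1.0]]
wrist_force: [-0.2, 0.6, 0.4]
gripper_width: 0.0601
grasp_force: 0.0
```

>>> {"op": "carry_out", "data": {"commands": [[[0,0,0.04],0],[[0,0,0.08],0],[[-0.03,0,0.12],0],[[-0.06,0,0.16],0],[[-0.08,-0.01,0.17],0]]}}

```text
time: 59.0
tcp_pos: [0.576, 0.0351, 0.2477]
tool_rot: [[0.986, 0.165, 0.004], [0.164, -0.986, 0.002], [0.005, -0.001, -1.0]]
wrist_force: [0.6, 0.3, 0.5]
gripper_width: 0.0612
grasp_force: 0.0
```

Run:
```python
from h import *
c,pose=look('w22')
P=wcloud(c,pose).reshape(-1,3);P=P[np.isfinite(P).all(1)]
g=np.array([.6554,.0446]);k=np.linalg.norm(P[:,:2]-g,axis=1)<.035
T=P[k&(P[:,2]>.064)&(P[:,2]<.075)];Cc=P[k&(P[:,2]>.040)&(P[:,2]<.046)]
print('rim',cv2.minEnclosingCircle((T[:,:2]*1000).astype(np.float32)),np.percentile(T[:,2],[50,95]).round(4),'collar',len(Cc),np.median(Cc[:,2]).round(4) if len(Cc) else '')
A=np.c_[T[:,:2],np.ones(len(T))];print('tilt',np.linalg.lstsq(A,T[:,2],rcond=None)[0][:2].round(3))
U=np.array([.9874,.1582]);V=np.array([-.1582,.9874])
for y in (.088,-.088):
    w=well_fit(c,pose,np.array([.6083,.0365])+U*.0475+V*y);print('well',y,w)
rep(c,pose,'orange',(6,140,100),(19,255,255))
rep(c,pose,'yellow',(22,120,90),(35,255,255),80)
```

```text
t 59.0 tcp [0.576  0.0351 0.2477] yaw -80.5 q7 -72.4 F [0.6 0.3 0.5]
rim ((655.4883422851562, 44.800926208496094), 20.504728317260742) [0.0678 0.069 ] collar 403 0.0418
tilt [-0.002  0.001]
well 0.088 (array([0.6423001 , 0.13000159]), np.float64(0.02201631784484897), 36)
well -0.088 (array([ 0.66830072, -0.04263965]), np.float64(0.021954645278044357), 36)
orange [0, 87, 10, 35, 271] z [0.011 0.019] dock lo [0.0466 0.4135] hi [0.0992 0.4328]
orange [210, 109, 12, 53, 268] z [0.02  0.022] dock lo [-0.0307  0.0465] hi [0.0331 0.0587]
orange [279, 110, 12, 54, 260] z [0.021 0.022] dock lo [-0.0325 -0.0412] hi [ 0.0325 -0.029 ]
orange [344, 114, 15, 51, 314] z [0.02  0.022] dock lo [-0.0328 -0.1288] hi [ 0.0318 -0.1161]
orange [0, 372, 9, 12, 53] z [-0.215 -0.179] dock lo [-1.245   1.3465] hi [-1.2267  1.3747]
yellow [174, 129, 18, 19, 302] z [0.068 0.07 ] dock lo [-0.005   0.0795] hi [0.0138 0.0937]
yellow [250, 129, 14, 20, 265] z [0.068 0.07 ] dock lo [-0.0065 -0.0059] hi [0.0129 0.0084]
yellow [324, 132, 19, 19, 315] z [0.068 0.07 ] dock lo [-0.007  -0.0952] hi [ 0.0116 -0.0797]
yellow [245, 289, 46, 19, 558] z [0.016 0.018] dock lo [-0.2692 -0.0511] hi [-0.2337  0.0148]
```

Cup 1 is seated: rim z 0.069, within 0.3 mm of the well axis, no tilt. Next is the second cup.

>>> {"op": "carry_out", "data": {"commands": [[[-0.008,-0.047,0],0],[[-0.016,-0.094,0],0],[[-0.024,-0.141,0],0],[[-0.032,-0.188,0],0],[[-0.04,-0.235,0],0]]}}

```text
time: 59.55
tcp_pos: [0.5351, -0.2018, 0.2443]
tool_rot: [[0.986, 0.164, 0.001], [0.164, -0.986, 0.001], [0.001, -0.0, -1.0]]
wrist_force: [0.2, -0.3, -0.3]
gripper_width: 0.061
grasp_force: 0.0
```

>>> {"op": "carry_out", "data": {"commands": [[[-0.008,-0.047,0],0],[[-0.015,-0.094,0],0],[[-0.015,-0.11,0],0],[[-0.015,-0.11,0],0],[[-0.015,-0.11,0],0]]}}

```text
time: 60.05
tcp_pos: [0.5207, -0.3099, 0.2438]
tool_rot: [[0.987, 0.163, 0.0], [0.163, -0.987, 0.0], [0.0, -0.0, -1.0]]
wrist_force: [-0.1, 0.2, 0.0]
gripper_width: 0.0605
grasp_force: 0.0
```

Run:
```python
from h import *
c,pose=look('w23');cup_fit(c,pose,(.6075,-.3162))
for f in r.tip_of('wrist','cup1')[:3]: print(round(f['conf'],2),np.round(atz(c,f['position'],0,pose),3))
```

```text
t 60.05 tcp [ 0.5207 -0.3099  0.2438] yaw -80.6 q7 -35.7 F [-0.1  0.2  0. ]
cup rim lsq [ 0.6078 -0.3163] r 0.019 enc 607.8 -316.3 20.6 n 235 z [0.0499 0.0507 0.0521]
0.87 [0.654 0.069 0.   ]
0.68 [ 0.61  -0.317  0.   ]
```

>>> {"op": "carry_out", "data": {"commands": [[[0.045,-0.0032,-0.01],0],[[0.087,-0.0064,-0.03],0],[[0.087,-0.0064,-0.07],0],[[0.087,-0.0064,-0.11],0],[[0.087,-0.0064,-0.135],0]]}}

```text
time: 60.65
tcp_pos: [0.6077, -0.3137, 0.1053]
tool_rot: [[0.986, 0.167, -0.003], [0.167, -0.986, 0.001], [-0.003, -0.002, -1.0]]
wrist_force: [-0.3, 0.9, -0.0]
gripper_width: 0.0609
grasp_force: 0.0
```

>>> {"op": "carry_out", "data": {"commands": [[[0,0,-0.03],0],[[0,0,-0.05],0],[[0,0,-0.0615],0],[[0,0,-0.0615],0],[[0,0,-0.0615],0]]}}

```text
time: 61.15
tcp_pos: [0.6084, -0.3161, 0.0481]
tool_rot: [[0.986, 0.165, 0.001], [0.165, -0.986, -0.001], [0.001, 0.001, -1.0]]
wrist_force: [-0.2, 0.1, -0.2]
gripper_width: 0.061
grasp_force: 0.0
```

>>> {"op": "carry_out", "data": {"commands": [[[0,0,0],0],[[0,0,0],0],[[0,0,0],0],[[0,0,0],0],[[0,0,0],0]], "claw": 0.3, "squeeze": 30}}

```text
time: 61.65
tcp_pos: [0.6079, -0.3165, 0.0475]
tool_rot: [[0.986, 0.164, 0.001], [0.164, -0.986, -0.0], [0.001, 0.0, -1.0]]
wrist_force: [-0.7, 0.6, 3.6]
gripper_width: 0.0402
grasp_force: 30.3
```

>>> {"op": "carry_out", "data": {"commands": [[[0,0,0.02],0],[[0,0,0.045],0],[[0,0,0.056],0],[[0.0087,0.0391,0.056],0],[[0.0174,0.0782,0.056],0]]}}

```text
time: 62.15
tcp_pos: [0.6246, -0.2387, 0.1031]
tool_rot: [[0.987, 0.161, 0.0], [0.161, -0.987, -0.001], [0.0, 0.001, -1.0]]
wrist_force: [0.4, 0.6, -2.1]
gripper_width: 0.0404
grasp_force: 30.3
```

>>> {"op": "carry_out", "data": {"commands": [[[0.0087,0.0391,0],0],[[0.0173,0.0782,0],0],[[0.026,0.1173,0],0],[[0.0346,0.1564,0],0],[[0.0432,0.1954,0],0]]}}

```text
time: 62.65
tcp_pos: [0.6683, -0.0409, 0.1025]
tool_rot: [[0.986, 0.164, -0.0], [0.164, -0.986, 0.0], [-0.0, -0.0, -1.0]]
wrist_force: [1.5, 1.0, -0.9]
gripper_width: 0.0404
grasp_force: 30.3
```

>>> {"op": "carry_out", "data": {"commands": [[[0,0,0],0],[[0,0,0],0],[[0,0,0],0],[[0,0,0],0],[[0,0,0],0]]}}

```text
time: 63.15
tcp_pos: [0.668, -0.0441, 0.1031]
tool_rot: [[0.987, 0.162, 0.0], [0.162, -0.987, -0.0], [-0.0, 0.0, -1.0]]
wrist_force: [0.7, -0.0, -1.0]
gripper_width: 0.0402
grasp_force: 30.3
```

Run:
```python
from h import *
c,pose=look('w24');print(dockuv(pose[0]),r.get_state()['gripper_width'])
P=wcloud(c,pose).reshape(-1,3);P=P[np.isfinite(P).all(1)];q=(P-pose[0])@pose[1]
for lo,hi in ((-.012,0),(.02,.028)):
    k=(np.abs(q[:,1])<.03)&(q[:,0]<.035)&(q[:,0]>-.03)&(q[:,2]>lo)&(q[:,2]<hi)
    if k.sum()>5: print(lo,hi,k.sum(),'x max',np.percentile(q[k,0],[50,98]).round(4),'y',np.percentile(q[k,1],[2,98]).round(4))
w=well_fit(c,pose,(.6683,-.0427));print(w)
```

```text
t 63.15 tcp [ 0.668  -0.0441  0.1031] yaw -80.7 q7 -57.5 F [ 0.7 -0.  -1. ]
[ 0.0462 -0.089 ] 0.04062239382704253
-0.012 0 1331 x max [0.0088 0.0203] y [-0.0279  0.0282]
0.02 0.028 1379 x max [0.0146 0.0245] y [-0.0215  0.0217]
(array([ 0.6674033 , -0.04380485]), np.float64(0.02277605318972826), 19)
```

>>> {"op": "carry_out", "data": {"commands": [[[0.0003,0.001,-0.006],0],[[0.0003,0.001,-0.012],0],[[0.0003,0.001,-0.018],0],[[0.0003,0.001,-0.024],0],[[0.0003,0.001,-0.03],0]]}}

```text
time: 63.7
tcp_pos: [0.6685, -0.0418, 0.0723]
tool_rot: [[0.986, 0.164, -0.0], [0.164, -0.986, -0.0], [-0.0, 0.0, -1.0]]
wrist_force: [0.1, 1.4, -0.5]
gripper_width: 0.0402
grasp_force: 30.3
```

>>> {"op": "carry_out", "data": {"commands": [[[0,0,-0.003],0],[[0,0,-0.006],0],[[0,0,-0.0085],0],[[0,0,-0.0085],0],[[0,0,-0.0085],0]]}}

```text
time: 64.2
tcp_pos: [0.6687, -0.0418, 0.0646]
tool_rot: [[0.986, 0.164, 0.0], [0.164, -0.986, -0.0], [0.0, 0.0, -1.0]]
wrist_force: [0.0, 0.2, -0.5]
gripper_width: 0.0404
grasp_force: 30.3
```

>>> {"op": "carry_out", "data": {"commands": [[[0,0,0],0],[[0,0,0],0],[[0,0,0],0],[[0,0,0],0],[[0,0,0.01],0]], "claw": 0.7}}

```text
time: 64.7
tcp_pos: [0.6679, -0.0417, 0.0737]
tool_rot: [[0.986, 0.164, -0.002], [0.164, -0.986, -0.0], [-0.002, -0.0, -1.0]]
wrist_force: [-0.1, 0.6, 0.1]
gripper_width: 0.0601
grasp_force: 0.0
```

>>> {"op": "carry_out", "data": {"commands": [[[0,0,0.04],0],[[0,0,0.08],0],[[-0.03,0.02,0.12],0],[[-0.06,0.05,0.16],0],[[-0.09,0.08,0.17],0]]}}

```text
time: 65.2
tcp_pos: [0.5821, 0.0338, 0.2464]
tool_rot: [[0.987, 0.161, 0.004], [0.161, -0.987, 0.0], [0.004, 0.0, -1.0]]
wrist_force: [0.0, 1.7, 1.8]
gripper_width: 0.0611
grasp_force: 0.0
```

>>> {"op": "carry_out", "data": {"commands": [[[0,0,0],0],[[0,0,0],0],[[0,0,0],0],[[0,0,0],0],[[0,0,0],0]]}}

```text
time: 65.7
tcp_pos: [0.5819, 0.0333, 0.2427]
tool_rot: [[0.987, 0.161, -0.0], [0.161, -0.987, -0.001], [-0.001, 0.001, -1.0]]
wrist_force: [-0.6, -0.3, 0.1]
gripper_width: 0.0607
grasp_force: 0.0
```

Run:
```python
from h import *
c,pose=look('w25')
P=wcloud(c,pose).reshape(-1,3);P=P[np.isfinite(P).all(1)]
for g in ((.6554,.0446),(.6683,-.0427)):
    k=np.linalg.norm(P[:,:2]-np.array(g),axis=1)<.035
    T=P[k&(P[:,2]>.064)&(P[:,2]<.075)]
    print('rim',cv2.minEnclosingCircle((T[:,:2]*1000).astype(np.float32)),np.percentile(T[:,2],[50,95]).round(4),'tilt',np.linalg.lstsq(np.c_[T[:,:2],np.ones(len(T))],T[:,2],rcond=None)[0][:2].round(3))
rep(c,pose,'orange',(6,140,100),(19,255,255));rep(c,pose,'yellow',(22,120,90),(35,255,255),80);rep(c,pose,'red',(0,130,60),(4,255,255))
k=(P[:,2]>.041)&(P[:,2]<.048)&(np.linalg.norm(P[:,:2]-[.594,-.136],axis=1)<.03);print('grip dock',dockuv(P[k].mean(0)) if k.sum() else None,k.sum())
```

```text
t 65.7 tcp [0.5819 0.0333 0.2427] yaw -80.7 q7 -70.8 F [-0.6 -0.3  0.1]
rim ((655.28076171875, 44.90276336669922), 20.5313663482666) [0.0679 0.0691] tilt [0.001 0.003]
rim ((661.2256469726562, -43.606380462646484), 27.78017234802246) [0.0677 0.069 ] tilt [0.004 0.006]
orange [0, 93, 7, 31, 146] z [0.008 0.014] dock lo [0.0494 0.4128] hi [0.0942 0.4265]
orange [207, 113, 12, 54, 273] z [0.021 0.022] dock lo [-0.0312  0.0464] hi [0.0328 0.0587]
orange [277, 114, 12, 54, 259] z [0.021 0.022] dock lo [-0.0324 -0.0413] hi [ 0.0323 -0.0295]
orange [343, 117, 14, 52, 314] z [0.02  0.022] dock lo [-0.0325 -0.1292] hi [ 0.032  -0.1166]
orange [0, 374, 9, 10, 46] z [-0.211 -0.182] dock lo [-1.248   1.3478] hi [-1.2267  1.3739]
yellow [247, 133, 14, 21, 277] z [0.068 0.07 ] dock lo [-0.0063 -0.0058] hi [0.0128 0.0083]
yellow [170, 134, 18, 20, 316] z [0.068 0.07 ] dock lo [-0.005   0.0791] hi [0.0138 0.0941]
yellow [322, 135, 19, 21, 330] z [0.068 0.07 ] dock lo [-0.0069 -0.0952] hi [ 0.012  -0.0802]
yellow [243, 289, 46, 23, 639] z [0.016 0.018] dock lo [-0.2697 -0.0516] hi [-0.2266  0.0154]
red [178, 166, 213, 19, 1752] z [0.007 0.044] dock lo [-0.047  -0.1719] hi [-0.0352  0.0961]
red [0, 193, 8, 18, 59] z [0.007 0.012] dock lo [-0.1088  0.4491] hi [-0.0799  0.4618]
grip dock [-0.0423 -0.1669] 142
```

View pics/w25.png

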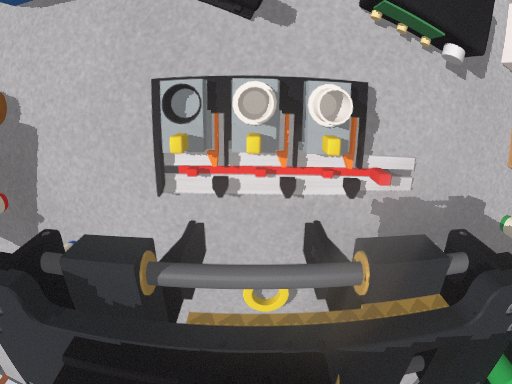

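The picture shows all three holders home with their tabs towards the robot. Both cups are seated, at (254,102) and (330,104) px, with rim z 0.069, and the lock is across with its grip at (381,177) px. Handing in.

```bash
python3 -c "
from station import r
print(r.close_job())"
```

```text
the job is handed in; nothing more can be done
None
```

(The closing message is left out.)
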